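# Mount the basket mould on the weaving stand

### The job

Clear the loose wooden bar off the weaving stand: lift it level, straight up out of its two open brackets, and lay it lengthwise in the long tray. Then take the round wooden mould from its parking block, pass its T-head down through the stand's slot until the mould sits flat on the steel plate, and turn it a quarter turn either way so that it is locked. Let go of it, and leave the other things on the bench where they are.

Things in the scene. Friction and masses are not known exactly. Their poses are not given: they have to be found in the camera images.
- stand: Weaving stand, fixed to the bench: a low table 130 mm (its x) by 280 mm (its y), flat top 60 mm above the bench, z up; origin on the bench under its centre. In the middle of the top is a 130 x 130 mm dark steel plate, 14 mm thick, hollow below (46 mm free height), with the slot in it; near each y end stands a steel U bracket, open at the top.
- slot (a point): Centre of the through slot in the steel plate, level with the plate's upper face; slot 58 mm long (along y), 20 mm wide (along x); axes as stand.
- bracket_left (a point): Bottom of the U of the bracket at the stand's +y end, 105 mm from the slot's centre and 30 mm above the stand's top. Bracket 38 mm (x) by 20 mm (y), gap between its arms 26 mm, arms 32 mm high (to 122 mm above the bench).
- bracket_right (a point): The same on the bracket at the stand's -y end.
- bar: Loose square wooden bar, 22 x 22 mm, 260 mm long along its own y, 0.11 to 0.22 kg; origin at its middle (centre of the section). At the start it lies in both U brackets along the stand's y, crossing over the slot, its underside 30 mm above the stand's top.
- tray: Long open plywood tray, fixed to the bench: 320 mm (its x) by 100 mm (its y), 26 mm high, walls and floor 7 mm thick; origin on the bench under its centre. It may be left or right of the stand; its length points roughly away from the robot.
- mould: Loose wooden basket mould, 0.25 to 0.49 kg: upright cylinder 74 mm across, 62 mm high, with a wooden grip bar on top, 24 mm wide (x), 64 mm long (y), from 62 to 93 mm above the origin. Origin on the axis in the cylinder's flat underside, z up; stem and T-head below. At the start it stands on the parking block, T-head in the block's pocket.
- t_head (a point): Centre of the underside of the mould's steel T-head, 34 mm below the mould's underside. Head 13 mm wide (mould's x), 50 mm long (y, parallel to the grip bar), 12 mm high, on a round stem of 12 mm diameter. Locked: mould flat on the steel plate, head and grip bar square across the slot (mould's y along the stand's x), either way round.
- block: Wooden parking block, fixed to the bench: 105 mm (x) by 120 mm (y), 44 mm high, with an open pocket 36 x 68 mm (length along y) right through it; origin on the bench under its centre. It is on the other side of the stand from the tray.
- mallet: Bystander: wooden mallet 220 mm long, lying on the left; origin under it.
- bodkin: Bystander: pointed hand tool 170 mm long with wooden handle, lying between robot and stand.
- cone: Bystander: tapered wooden former, 68 mm across, 55 mm high, standing between robot and stand; origin under its centre.
- mug: Bystander: white mug, 76 mm across, 85 mm high, beyond the stand; origin under its centre.
- jar: Bystander: closed amber jar, 70 mm across, 100 mm high, on the left; origin under its centre.
- offcut: Bystander: reddish block 90 x 60 x 40 mm, on the right; origin under its centre.
- brush: Bystander: hand brush 180 mm long, lying on the right.
- bar_left (a point): Middle of the bar's end face at its +y end, 130 mm from the bar's middle.
- bar_right (a point): Middle of the bar's end face at its -y end.

How it is judged:
On the way, in this order (a step that is already met when the one before it is completed fails the run):
1. the bar is lifted out of both brackets: both its ends are above the brackets' arms (z of each of bar_left, bar_right in the frame of stand above 0.13 m), for 0.05 s.
2. the bar lies flat in the tray (x of bar in the frame of tray between -0.045 and 0.045 m and y of bar in the frame of tray between -0.04 and 0.04 m and z of bar in the frame of tray below 0.024 m and angle between the y axis of bar and the x axis of tray, either way round below 0.35 rad), for 0.2 s.
3. the mould's T-head has gone down through the slot, still lengthwise (x of mould in the frame of slot between -0.007 and 0.007 m and y of mould in the frame of slot between -0.007 and 0.007 m and z of mould in the frame of slot between -0.004 and 0.012 m and angle between the y axis of mould and the y axis of stand, either way round below 0.45 rad), for 0.02 s.
At the end, for the whole second after the job is handed in: Mould at rest on stand: axis within 7 mm of the slot's centre (x, y), underside within 4 mm of the plate's face, upright to 0.08 rad, T-head square across the slot to 0.32 rad. Bar at rest flat in the tray, along it to 0.35 rad, within 45 mm (length) and 40 mm (width) of its centre (all of step 2 and x of mould in the frame of slot between -0.007 and 0.007 m and y of mould in the frame of slot between -0.007 and 0.007 m and z of mould in the frame of slot between -0.004 and 0.004 m and angle between mould's own z axis and vertical below 0.08 rad and angle between the y axis of mould and the y axis of stand, either way round above 1.25 rad and linear speed of each of mould, bar below 0.02 m/s and angular speed of mould below 0.1 rad/s); the robot touches nothing.
It fails at once if the bar is tipped more than about 20 degrees from level (angle between bar's own y axis and vertical below 1.2 rad or angle between bar's own y axis and vertical above 1.94 rad).
It fails at once if a bystander is moved more than 40 mm (distance of any of mallet, bodkin, cone, mug, jar, offcut, brush from where it was at the start of the episode above 0.04 m).
It also fails if it takes over 67 s, if anything falls off the work surface, if the arm or the gripper's body presses on something with over 40 N, if the wrist force passes 120 N, or if a joint passes its speed limit or range.

### The arm

A 6-joint arm with a two-finger parallel gripper is mounted at the origin on the work surface. World frame = base frame: x ahead of the robot, y to its left, z up, the work surface at z = 0. Lengths are in m, angles in rad, forces in N, time in s.
With the tool pointing down it reaches from about 0.375 to 0.9 m from the base axis. Payload 3.1 kg.
Tool frame: the origin (TCP) lies on the centre line of the jaws, within the pads' length; the fingertips stand 25 mm ahead of it and the grasp point (between the pads) lies 6 mm ahead of it (robot.nose_length is the y of the fingertips in the tool frame, in m); y points along the fingers, z is the direction in which the jaws open and shut, and the axes are right-handed (so a half turn about y gives the same grasp; the last joint's range is limited). The gripper opens to 87 mm and grips with 3 to 60 N. Pads are 19 mm wide; open, the fingers measure 117 mm over their backs; the gripper's body (75 mm by 190 mm) begins 51 mm behind the grasp point.
Start: joints at [-1.452, 0.527, 1.433, -0, 1.181, -0.178], TCP at [0.183, -0.597, 0.224] pointing down, gripper open.
Joint ranges: [-3.08, 3.08], [-0.75, 2.2], [0.22, 2.44], [-1.43, 4.57], [0, 2.65], [-2.85, 2.85]. Speed limits (rad/s): [2.79, 2.79, 3.14, 3.14, 3.14, 3.14].

### API

Orientations are given as a unit quaternion [x, y, z, w].
In Python, from rig import robot, eyes, ticket gives the robot as it stands.
- The arm moves only by the tool play_rows, never from a script. Its argument "series" is a list of rows, each a list of 7 numbers: the opening, from 0 (shut) to 1 (fully open), then the shift along the tool's x, y, z scaled (see below), then the turn, a rotation vector about the tool's x, y, z scaled (see below). In form: [[claw, dx, dy, dz, ax, ay, az], ...]. A call has 1 to 12 rows; each row shifts and turns the commanded pose from where the row before left it, along the tool's axes as they then stand; what a row does not reach is not made up. The controller multiplies each number of a shift by 100 mm and each number of a turn by 180 degrees. A row lasts 1/12 s, in which the tool goes at most 41.7 mm and 7.16 degrees, less where a joint would pass 70% of its speed; a pose out of reach is approached as far as the arm can. A call with a number of a shift or a turn outside -1 to 1 is refused whole. A call with a gripper value outside its range is refused whole. The fingers move at their own pace and stop on an object; "grip_force" is the grip in N (left out, the last holds). Time passes only in rows, so rows that do not move let the fingers close. It gives the time, the measured TCP pose, the force and the opening at its end, in the units of the state.
- robot.get_obs(): the state, without advancing time (a new reading comes with each control period).
- eyes.camera(name): name is "scene" or "side" or "wrist"; returns the picture (384x512x3 uint8, red, green, blue); there is no depth.
- eyes.camera_params(name): a dict with "K" (3x3 intrinsics, pixels), "D" ([k1, k2, p1, p2, k3] as OpenCV has them; the pictures are not rectified), "rvec" (rotation vector, rad) and "tvec" (3), from world to camera coordinates, as OpenCV has them. Camera axes: x right, y down, z forward; pixel columns grow to the right and rows downward; lengths in m; the calibration is good to about 2 mm. A picture is of the moment at which its call begins: read the wrist's pose just before it. camera_params takes no time and is no camera call; for the wrist camera it gives the pose at the moment of the call.
- ticket.hand_in(): hands the job in, once; it reports no verdict.
The state is a dict: "time": time; "q": joint angles; "joint_velocities": joint speeds; "joint_torque": joint torques, N m; "position": TCP position; "tool_rot": TCP orientation; "ft_force": force on the tool from outside, world axes, zero at the start; "moment": the same for the moment, N m; "grip_width": finger opening in m.
Only numpy, scipy, OpenCV 4.12 (cv2) and the standard library are available. Lean on these libraries where they do the work, as an engineer would, in place of code of your own. Each camera call takes 0.05 s, during which the arm holds its last target.

## Working session

There is one attempt and no reset: what is moved stays moved. The work goes in short steps, Python scripts to look and compute and a tool call to move; the robot and the scene stay as the last step left them, time stands still between calls to the robot, and variables do not carry over. Pictures are saved under pics/ and viewed, and the job is handed in when it is done.

Besides the shell and the picture viewer there is one more tool, called after ">>>" as name(argument=value, ...), one argument or row to a line, values as JSON. play_rows: Moves the arm, as the interface text tells. Its arguments: {"type":"object","properties":{"series":{"type":"array","items":{"type":"array","items":{"type":"number"}}},"grip_force":{"type":"number"}},"required":["series"]}

```bash
mkdir -p pics; ls; python3 - <<'E'
from rig import robot, eyes, ticket
import cv2
print(robot.get_obs())
for n in ["scene","side","wrist"]:
    p=eyes.camera_params(n);print(n,{k:[round(float(x),4) for x in __import__('numpy').ravel(v)] for k,v in p.items()})
    im=eyes.camera(n);cv2.imwrite(f"pics/{n}0.png",im[:,:,::-1])
print(robot.get_obs()['time'])
E
```

```text
pics
{'time': 0.0, 'q': array([-1.45149633e+00,  5.28445330e-01,  1.43392299e+00, -1.81480334e-06,
        1.18137709e+00, -1.78473710e-01]), 'joint_velocities': array([ 2.81228989e-04, -3.25161629e-04,  2.53312294e-05, -9.44982212e-05,
        5.23513712e-04,  5.24971209e-04]), 'joint_torque': array([-5.33428356e-04, -4.40047073e+01, -1.76593727e+01,  6.33569062e-02,
        5.82197669e-02, -1.56249766e-04]), 'position': array([ 0.18332481, -0.59673964,  0.22297785]), 'tool_rot': array([-0.10486864,  0.70004428, -0.69852269,  0.10491248]), 'ft_force': array([-0.23628431, -0.37799419,  0.38506153]), 'moment': array([ 0.00619911, -0.0071689 , -0.00454802]), 'grip_width': 0.08699501565633495}
scene {'K': [355.3184, 0.0, 254.8446, 0.0, 355.3184, 191.9545, 0.0, 0.0, 1.0], 'D': [0.0119, 0.0, 0.0, 0.0, 0.0], 'rvec': [2.4332, 1.038, -0.2747], 'tvec': [-0.3836, -0.3081, 1.4332]}
side {'K': [454.0795, 0.0, 257.6927, 0.0, 454.0795, 189.4809, 0.0, 0.0, 1.0], 'D': [-0.167, 0.0, 0.0, 0.0, 0.0], 'rvec': [2.2305, -0.5255, 0.2661], 'tvec': [-0.4824, 0.2153, 1.74]}
wrist {'K': [294.2728, 0.0, 254.9955, 0.0, 294.2728, 194.812, 0.0, 0.0, 1.0], 'D': [-0.0462, 0.0, 0.0, 0.0, 0.0], 'rvec': [-2.3269, 1.7199, 0.2592], 'tvec': [-0.6243, -0.0356, 0.3918]}
0.15
```

View pics/scene0.png

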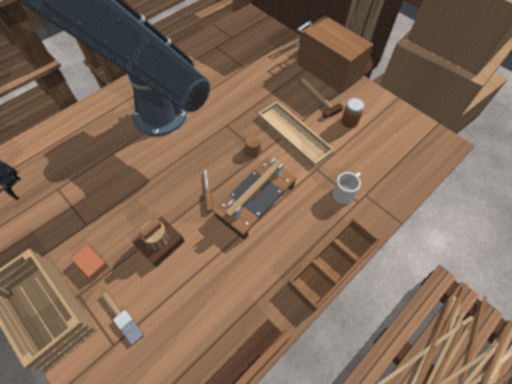

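View pics/side0.png

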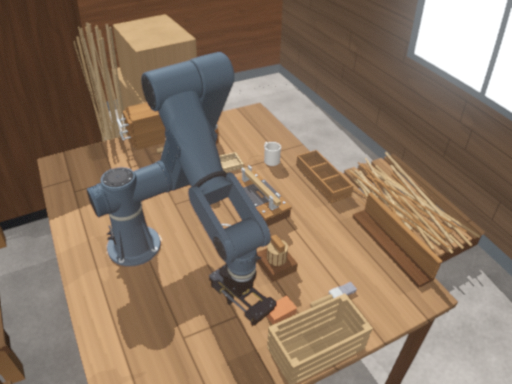

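View pics/wrist0.png

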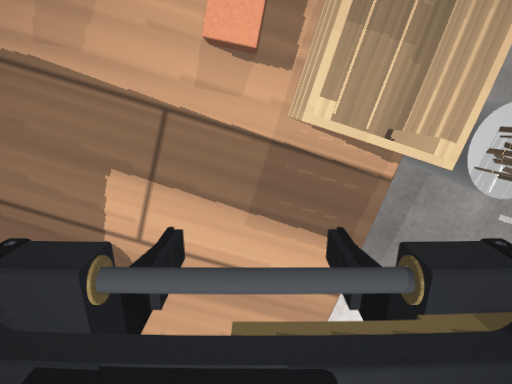

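The scene view shows the stand around (255,197) with the bar across it, the tray around (295,133), the block and mould at (158,240), the bodkin (207,190) and the cone (252,147). The arm doesn't hide any of them. I'll zoom in next.

```bash
cat > h.py <<'E'
import cv2,numpy as np
from scipy.spatial.transform import Rotation as R
def ray(p,uv):
    K=np.array(p["K"],float).reshape(3,3);D=np.array(p["D"],float)
    Rm=cv2.Rodrigues(np.array(p["rvec"],float))[0];t=np.array(p["tvec"],float).ravel()
    xy=cv2.undistortPoints(np.array(uv,float).reshape(-1,1,2),K,D).reshape(-1,2)
    d=np.c_[xy,np.ones(len(xy))]@Rm
    return -Rm.T@t,d
def onz(p,uv,z):
    c,d=ray(p,uv);s=(z-c[2])/d[:,2];return c+d*s[:,None]
def proj(p,X):
    return cv2.projectPoints(np.array(X,float).reshape(-1,1,3),np.array(p["rvec"],float),np.array(p["tvec"],float),np.array(p["K"],float).reshape(3,3),np.array(p["D"],float))[0].reshape(-1,2)
def zoom(im,x0,y0,w,h,s,fn):
    c=cv2.resize(im[y0:y0+h,x0:x0+w],None,fx=s,fy=s,interpolation=cv2.INTER_CUBIC)
    cv2.imwrite(fn,c[:,:,::-1])
E
python3 - <<'E'
import cv2
from h import *
im=cv2.imread("pics/scene0.png")[:,:,::-1]
zoom(im,200,95,140,140,5,"pics/z1.png")
zoom(im,70,180,150,110,5,"pics/z2.png")
E
```

```text
(no output)
```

View pics/z1.png

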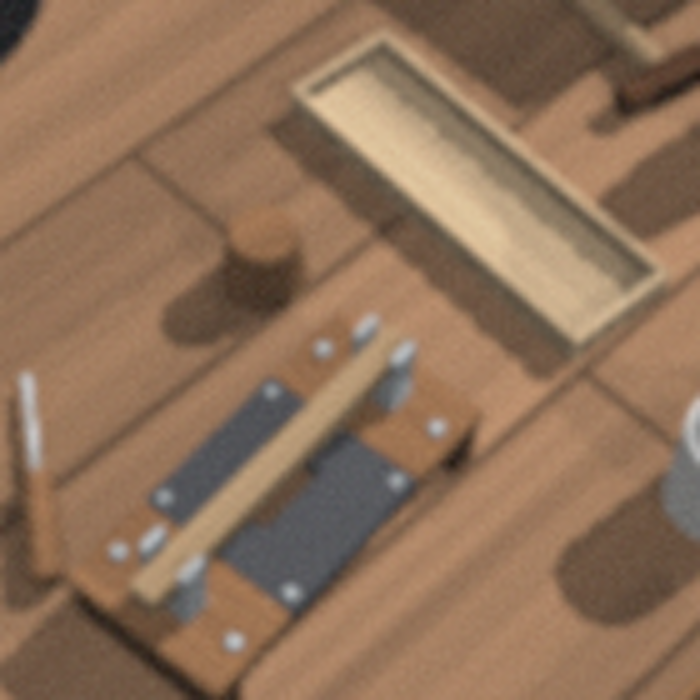

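View pics/z2.png

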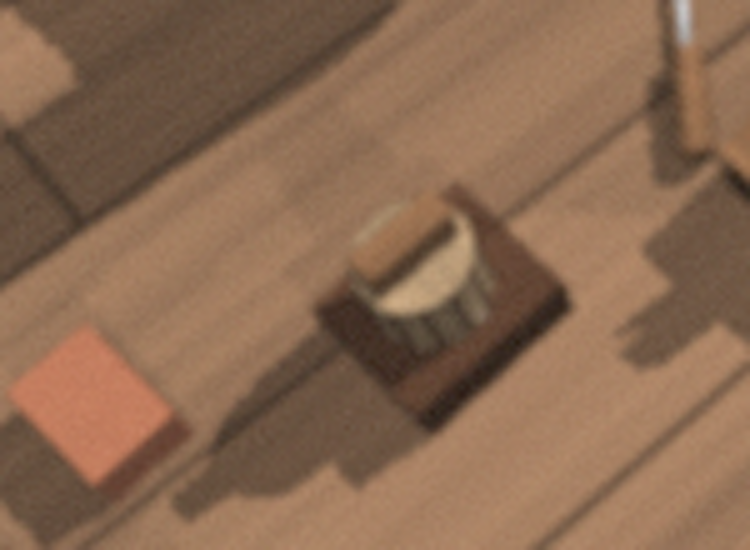

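```bash
python3 - <<'E'
from h import *
from rig import robot,eyes
p=eyes.camera_params("scene")
def z1(l,z,x0=200,y0=95): 
    a=(np.array(l,float)+.5)/5-.5+[x0,y0]; return onz(p,a,z)
np.set_printoptions(precision=4,suppress=True)
b=z1([[392,338],[150,592]],0.112);print("bar top ends",b,np.linalg.norm(b[0]-b[1]),b.mean(0))
s=z1([[270,390],[397,481],[291,593],[164,497]],0.062);print("plate screws",s,s.mean(0),np.degrees(np.arctan2(*(s[0]-s[3])[:2])),np.degrees(np.arctan2(*(s[1]-s[2])[:2])))
s=z1([[323,348],[437,427],[233,641],[118,550]],0.062);print("outer screws",s,s.mean(0),np.degrees(np.arctan2(*(s[0]-s[3])[:2])),np.degrees(np.arctan2(*(s[1]-s[2])[:2])))
t=z1([[382,35],[664,270],[576,350],[294,90]],0.026);print("tray",t,t.mean(0))
m=z1([[430,203],[455,230],[375,283],[352,258]],0.093+.044,70,180);print("grip",m,m.mean(0))
bl=z1([[455,183],[572,295],[432,422],[316,308]],0.044,70,180);print("block",bl,bl.mean(0))
c=z1([[262,230]],0.055);print("cone",c)
E
```

```text
bar top ends [[ 0.5391  0.1207  0.112 ]
 [ 0.5686 -0.1219  0.112 ]] 0.24440119899507373 [ 0.5539 -0.0006  0.112 ]
plate screws [[ 0.4892  0.0559  0.062 ]
 [ 0.6002  0.0671  0.062 ]
 [ 0.6113 -0.0422  0.062 ]
 [ 0.5017 -0.0536  0.062 ]] [0.5506 0.0068 0.062 ] -6.54166497842223 -5.763113976810415
outer screws [[ 0.4895  0.1069  0.062 ]
 [ 0.5894  0.1173  0.062 ]
 [ 0.6102 -0.0924  0.062 ]
 [ 0.5106 -0.102   0.062 ]] [0.5499 0.0074 0.062 ] -5.763153145899069 -5.674759642679544
tray [[0.2876 0.3741 0.026 ]
 [0.5978 0.357  0.026 ]
 [0.6002 0.2557 0.026 ]
 [0.2807 0.2817 0.026 ]] [0.4416 0.3171 0.026 ]
grip [[ 0.4457 -0.3025  0.137 ]
 [ 0.4701 -0.3023  0.137 ]
 [ 0.4655 -0.3554  0.137 ]
 [ 0.4433 -0.3559  0.137 ]] [ 0.4561 -0.329   0.137 ]
block [[ 0.3936 -0.2721  0.044 ]
 [ 0.5083 -0.2658  0.044 ]
 [ 0.5149 -0.3781  0.044 ]
 [ 0.4043 -0.3867  0.044 ]] [ 0.4553 -0.3257  0.044 ]
cone [[0.3809 0.1514 0.055 ]]
```

```bash
cat >> h.py <<'E'
def moves(obs,pos,yaw_z):
    """shift (tool axes,/0.1) & turn about tool y for target TCP pos, with tool z at world yaw (deg)"""
    M=R.from_quat(obs["tool_rot"]).as_matrix()
    d=M.T@(np.array(pos)-obs["position"])
    cur=np.degrees(np.arctan2(M[1,2],M[0,2]))
    return d/0.1, cur
E
python3 - <<'E'
from h import *
from rig import robot,eyes
np.set_printoptions(precision=4,suppress=True)
o=robot.get_obs();M=R.from_quat(o["tool_rot"]).as_matrix();print(M)
p=eyes.camera_params("wrist");c,d=ray(p,[[255,195]])
print("cam in tool",M.T@(c-o["position"]),M.T@d[0])
print(moves(o,[.5,0,.35],0))
s=eyes.camera_params("scene")
print(onz(s,[[353,118],[327,112]],0))
E
```

```text
[[-0.956  -0.0002  0.2934]
 [-0.2934  0.0017 -0.956 ]
 [-0.0003 -1.     -0.0017]]
cam in tool [-0.08   -0.1607  0.0005] [ 0.2928  0.9562 -0.0004]
(array([-4.7789, -1.2587, -4.7794]), np.float64(-72.9379798866047))
[[0.5471 0.553  0.    ]
 [0.4541 0.5022 0.    ]]
```

>>> play_rows(
  series=[
    [1, -0.29, -0.09, -0.17, 0, 0, 0],
    [1, -0.29, -0.09, -0.17, 0, 0, 0],
    [1, -0.29, -0.09, -0.17, 0, 0, 0],
    [1, -0.29, -0.09, -0.17, 0, 0, 0],
    [1, -0.29, -0.09, -0.17, 0, 0, 0],
    [1, -0.29, -0.09, -0.17, 0, 0, 0],
    [1, -0.29, -0.09, -0.17, 0, 0, 0],
    [1, -0.29, -0.09, -0.17, 0, 0, 0],
    [1, -0.29, -0.09, -0.17, 0, 0, 0],
    [1, -0.29, -0.09, -0.17, 0, 0, 0],
    [1, -0.29, -0.09, -0.17, 0, 0, 0],
    [1, -0.29, -0.09, -0.17, 0, 0, 0],
  ],
)

```text
time: 1.15
position: [0.457, -0.2987, 0.3322]
tool_rot: [-0.105, 0.699, -0.699, 0.105]
ft_force: [1.1, 0.1, -0.2]
grip_width: 0.087
```

>>> play_rows(
  series=[
    [1, 0, 0, 0, 0, -0.037, 0],
    [1, 0, 0, 0, 0, -0.037, 0],
    [1, 0, 0, 0, 0, -0.037, 0],
    [1, 0, 0, 0, 0, -0.037, 0],
    [1, 0, 0, 0, 0, -0.037, 0],
    [1, 0, 0, 0, 0, -0.037, 0],
    [1, 0, 0, 0, 0, -0.037, 0],
    [1, 0, 0, 0, 0, -0.037, 0],
    [1, 0, 0, 0, 0, -0.037, 0],
    [1, 0, 0, 0, 0, -0.037, 0],
    [1, 0, 0, 0, 0, -0.037, 0],
    [1, 0, 0, 0, 0, 0, 0],
  ],
)

```text
time: 2.15
position: [0.456, -0.3001, 0.3316]
tool_rot: [0.502, -0.498, 0.498, -0.502]
ft_force: [-0.5, -0.7, -0.3]
grip_width: 0.0866
```

```bash
cat > snap.py <<'E'
import sys
from h import *
from rig import robot,eyes
import pickle
np.set_printoptions(precision=4,suppress=True)
n,cam=sys.argv[1],sys.argv[2]
o=robot.get_obs();p=eyes.camera_params(cam);im=eyes.camera(cam)
pickle.dump((o,p,im),open(f"{n}.pkl","wb"))
cv2.imwrite(f"pics/{n}.png",cv2.resize(im,None,fx=1.5,fy=1.5,interpolation=cv2.INTER_CUBIC)[:,:,::-1])
print(o["time"],o["position"],moves(o,[0,0,0],0)[1],o["grip_width"])
E
python3 snap.py w1 wrist
```

```text
2.15 [ 0.456  -0.3001  0.3316] 0.4326235449650486 0.0866357130940197
```

View pics/w1.png

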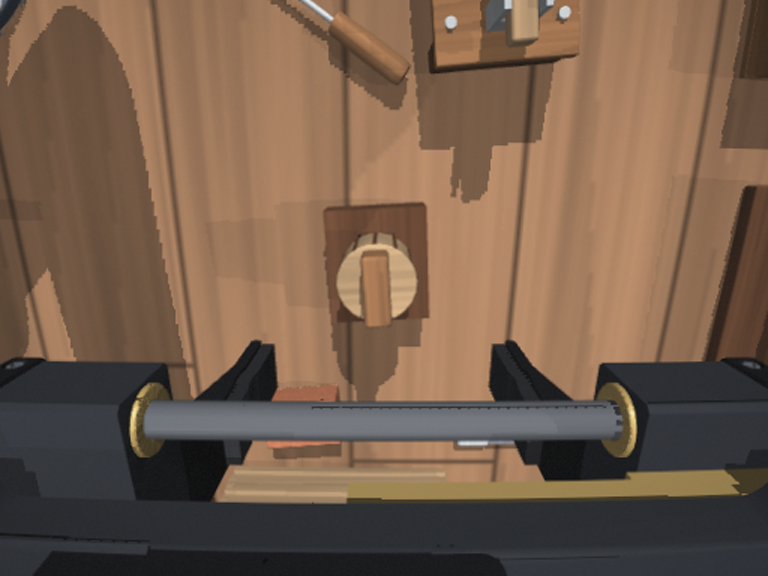

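The wrist view shows the mould's grip bar at about (375,288) in the 1.5x picture, the block around it, and the right end of the bar and stand at the top. I'll zoom in on the mould.

```bash
python3 - <<'E'
from h import *
import pickle
o,p,im=pickle.load(open("w1.pkl","rb"))
zoom(im,205,125,95,95,6,"pics/z3.png")
E
```

```text
(no output)
```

View pics/z3.png

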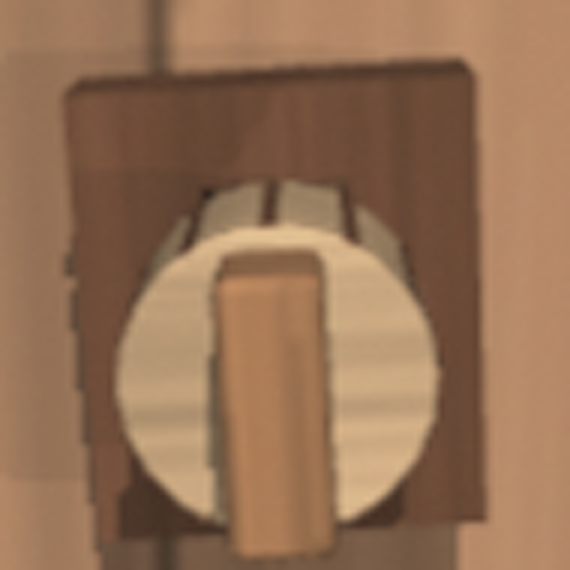

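```bash
python3 - <<'E'
from h import *
import pickle
np.set_printoptions(precision=4,suppress=True)
o,p,im=pickle.load(open("w1.pkl","rb"))
f=lambda l,z: onz(p,(np.array(l,float)+.5)/6-.5+[205,125],z)
g=f([[218,278],[325,274],[335,553],[236,557]],.137)
print(g,g.mean(0),[np.degrees(np.arctan2(-(a-b)[0],(a-b)[1])) for a,b in((g[0],g[3]),(g[1],g[2]))],np.linalg.norm(g[0]-g[3]),np.linalg.norm(g[0]-g[1]))
c=f([[117,378],[438,378],[277,225]],.106);print(c, c[:2].mean(0))
b=f([[68,97],[472,77],[487,520],[100,540]],.044);print(b,b.mean(0))
E
```

```text
[[ 0.4381 -0.2979  0.137 ]
 [ 0.4601 -0.2969  0.137 ]
 [ 0.4629 -0.3581  0.137 ]
 [ 0.4416 -0.3592  0.137 ]] [ 0.4507 -0.3281  0.137 ] [np.float64(3.23865099887961), np.float64(2.6405137113362347)] 0.061398665215467926 0.02198657630836841
[[ 0.4135 -0.328   0.106 ]
 [ 0.4864 -0.3275  0.106 ]
 [ 0.4497 -0.2926  0.106 ]] [ 0.45   -0.3278  0.106 ]
[[ 0.3961 -0.2719  0.044 ]
 [ 0.4977 -0.2662  0.044 ]
 [ 0.5058 -0.3844  0.044 ]
 [ 0.4011 -0.3909  0.044 ]] [ 0.4502 -0.3283  0.044 ]
```

>>> play_rows(
  series=[
    [1, -0.4, -0.07, 0.11, 0, 0, 0],
    [1, -0.4, -0.07, 0.11, 0, 0, 0],
    [1, -0.4, -0.07, 0.11, 0, 0, 0],
    [1, -0.4, -0.07, 0.11, 0, 0, 0],
    [1, -0.4, -0.07, 0.11, 0, 0, 0],
    [1, -0.4, -0.07, 0.11, 0, 0, 0],
    [1, -0.4, -0.07, 0.11, 0, 0, 0],
    [1, -0.4, -0.07, 0.11, 0, 0, 0],
    [1, 0, 0, 0, 0, -0.03, 0],
    [1, 0, 0, 0, 0, 0, 0],
    [1, 0, 0, 0, 0, 0, 0],
  ],
)

```text
time: 3.12
position: [0.5413, 0.0173, 0.3871]
tool_rot: [0.524, -0.475, 0.475, -0.523]
ft_force: [1.0, 0.5, 0.3]
grip_width: 0.087
```

```bash
python3 snap.py w2 wrist
```

```text
3.1167 [0.5413 0.0173 0.3871] 5.5588595700525145 0.08701524921166226
```

View pics/w2.png

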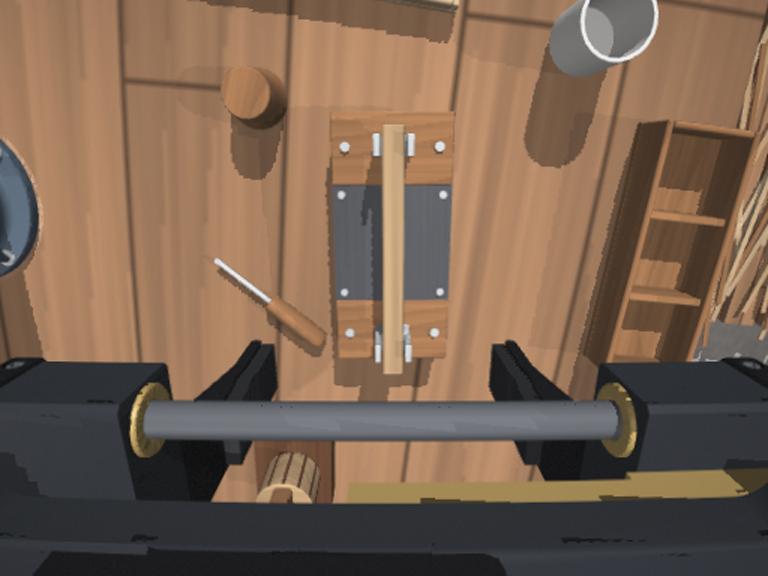

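The whole stand is in view. The bar runs from (394,125) to (393,373), and the stand's edges are at x≈330 and 455 in the 1.5x picture. I'll zoom in to measure.

```bash
python3 - <<'E'
from h import *
import pickle
o,p,im=pickle.load(open("w2.pkl","rb"))
zoom(im,205,65,110,100,6,"pics/z4.png")
zoom(im,205,155,110,100,6,"pics/z5.png")
E
```

```text
(no output)
```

View pics/z4.png

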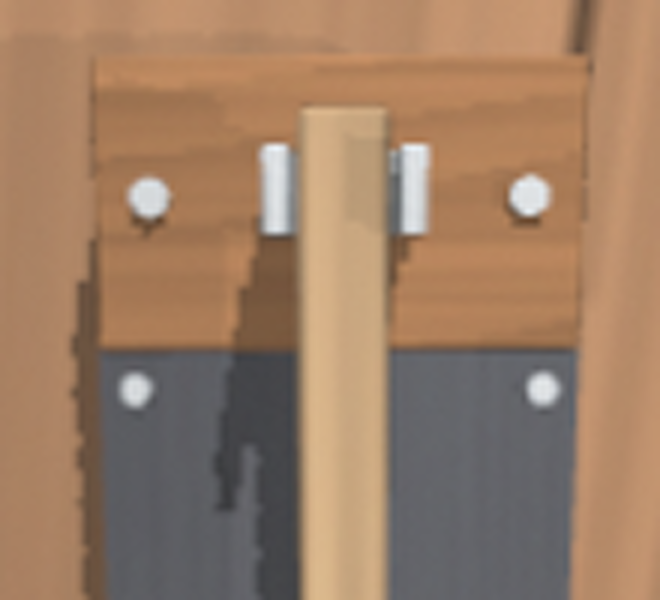

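View pics/z5.png

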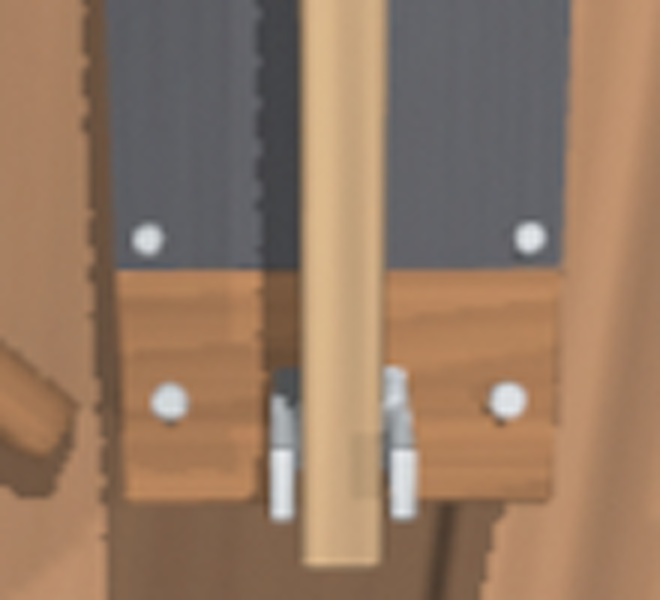

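```bash
python3 - <<'E'
from h import *
import pickle
np.set_printoptions(precision=4,suppress=True)
o,p,im=pickle.load(open("w2.pkl","rb"))
f=lambda l,z,a=[205,65]: onz(p,(np.array(l,float)+.5)/6-.5+a,z)
yaw=lambda a,b: np.degrees(np.arctan2(-(a-b)[0],(a-b)[1]))
L=[205,155]
t=f([[302,110],[388,110]],.112); u=f([[303,564],[380,564]],.112,L)
print("bar",t,u,(t.sum(0)+u.sum(0))/4,yaw(t.mean(0),u.mean(0)))
for z,a,b in((.062,[[148,198],[530,195]],[[170,401],[508,401]]),(.062,[[136,390],[543,389]],[[148,239],[530,238]]),(.06,[[95,60],[587,58]],[[124,498],[552,498]]),(.122,[[261,146],[430,146]],[[270,519],[416,519]]),(.06,[[100,349],[576,349]],[[118,268],[563,268]])):
    A=f(a,z);B=f(b,z,L);print(A,B,(A.sum(0)+B.sum(0))/4,yaw(A[0],B[0]),yaw(A[1],B[1]),yaw(A.mean(0),B.mean(0)))
E
```

```text
bar [[0.5299 0.1268 0.112 ]
 [0.5498 0.1288 0.112 ]] [[ 0.5549 -0.1276  0.112 ]
 [ 0.5758 -0.1256  0.112 ]] [0.5526 0.0006 0.112 ] 5.719075464421107
[[0.4914 0.1046 0.062 ]
 [0.5911 0.1151 0.062 ]] [[ 0.513  -0.1039  0.062 ]
 [ 0.6126 -0.0942  0.062 ]] [0.552  0.0054 0.062 ] 5.910049497540186 5.846653369269313 5.878291719926309
[[0.4918 0.0548 0.062 ]
 [0.6012 0.0657 0.062 ]] [[ 0.5029 -0.0545  0.062 ]
 [ 0.6123 -0.0436  0.062 ]] [0.552  0.0056 0.062 ] 5.818636197798878 5.79139060952136 5.805014245161777
[[0.475  0.1376 0.06  ]
 [0.6017 0.1504 0.06  ]] [[ 0.5013 -0.1376  0.06  ]
 [ 0.6303 -0.1251  0.06  ]] [0.5521 0.0063 0.06  ] 5.47007386971902 5.941730760720249 5.706141684648366
[[0.5214 0.1175 0.122 ]
 [0.5599 0.1212 0.122 ]] [[ 0.5444 -0.1101  0.122 ]
 [ 0.5829 -0.1064  0.122 ]] [0.5521 0.0056 0.122 ] 5.757511180631335 5.786024035383336 5.7717683619531055
[[0.4812 0.0645 0.06  ]
 [0.6089 0.077  0.06  ]] [[ 0.4947 -0.0647  0.06  ]
 [ 0.6234 -0.0522  0.06  ]] [0.5521 0.0061 0.06  ] 5.99445212520131 6.379256497724847 6.186881775591595
```

Slot centre: (0.552, 0.0057), yaw 5.8°. Bar: (0.5526, 0.0006), yaw 5.7°. Mould: (0.4505, −0.328), yaw 2.9°. Going down to grasp the bar, with the fingertips kept above its underside.

>>> play_rows(
  grip_force=30,
  series=[
    [1, 0.177, 0, 0.096, 0, 0, 0],
    [1, 0, 0.38, 0, 0, 0, 0],
    [1, 0, 0.38, 0, 0, 0, 0],
    [1, 0, 0.38, 0, 0, 0, 0],
    [1, 0, 0.38, 0, 0, 0, 0],
    [1, 0, 0.38, 0, 0, 0, 0],
    [1, 0, 0.38, 0, 0, 0, 0],
    [1, 0, 0.3, 0, 0, 0, 0],
    [1, 0, 0.08, 0, 0, 0, 0],
    [1, 0, 0, 0, 0, 0, 0],
  ],
)

```text
time: 4.0
position: [0.5508, -0.0007, 0.119]
tool_rot: [0.525, -0.477, 0.474, -0.522]
ft_force: [-0.2, 0.2, 0.5]
grip_width: 0.087
```

```bash
python3 snap.py w3 wrist
```

```text
4.0 [ 0.5508 -0.0007  0.119 ] 5.490763064172231 0.08700069010763019
```

View pics/w3.png

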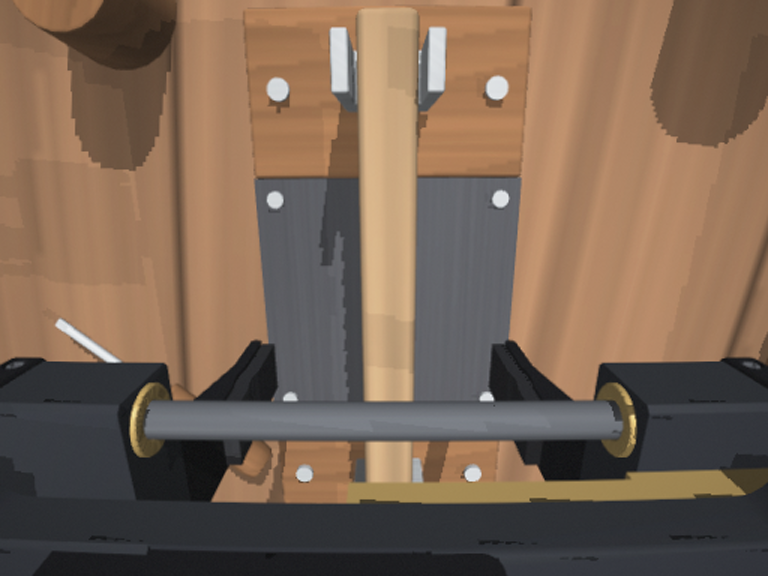

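The fingers straddle the bar near its middle with clearance on both sides. I'll nudge about 2 mm and close.

>>> play_rows(
  grip_force=30,
  series=[
    [1, 0, -0.03, 0.02, 0, 0, 0],
    [0, 0, 0, 0, 0, 0, 0],
    [0, 0, 0, 0, 0, 0, 0],
    [0, 0, 0, 0, 0, 0, 0],
    [0, 0, 0, 0, 0, 0, 0],
    [0, 0, 0, 0, 0, 0, 0],
    [0, 0, 0, 0, 0, 0, 0],
    [0, 0, 0, 0, 0, 0, 0],
    [0, 0, 0, 0, 0, 0, 0],
    [0, 0, 0, 0, 0, 0, 0],
    [0, 0, 0, 0, 0, 0, 0],
  ],
)

```text
time: 4.97
position: [0.5549, 0.0007, 0.1243]
tool_rot: [0.524, -0.474, 0.474, -0.524]
ft_force: [0.0, 0.6, 0.4]
grip_width: 0.0283
```

>>> play_rows(
  series=[
    [0, 0, 0, 0, 0, 0, 0],
    [0, 0, 0, 0, 0, 0, 0],
    [0, 0, 0, 0, 0, 0, 0],
    [0, 0, 0, 0, 0, 0, 0],
  ],
)

```text
time: 5.3
position: [0.5549, 0.0006, 0.1244]
tool_rot: [0.524, -0.474, 0.474, -0.524]
ft_force: [0.6, 0.3, -0.7]
grip_width: 0.0041
```

```bash
python3 snap.py w4 wrist; python3 snap.py s4 scene
```

```text
5.3 [0.5549 0.0006 0.1244] 5.722535455625686 0.0040935826373005935
5.35 [0.5549 0.0006 0.1244] 5.722854165855868 0.002473032922140737
```

View pics/w4.png

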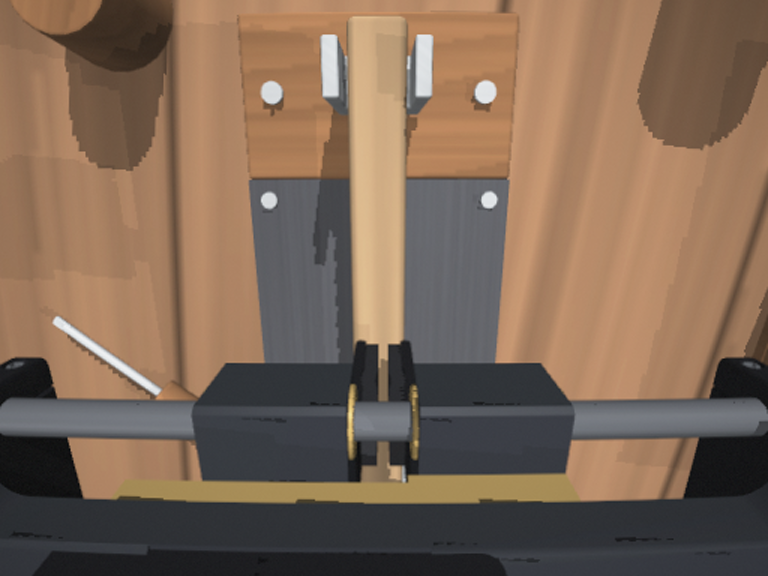

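View pics/s4.png

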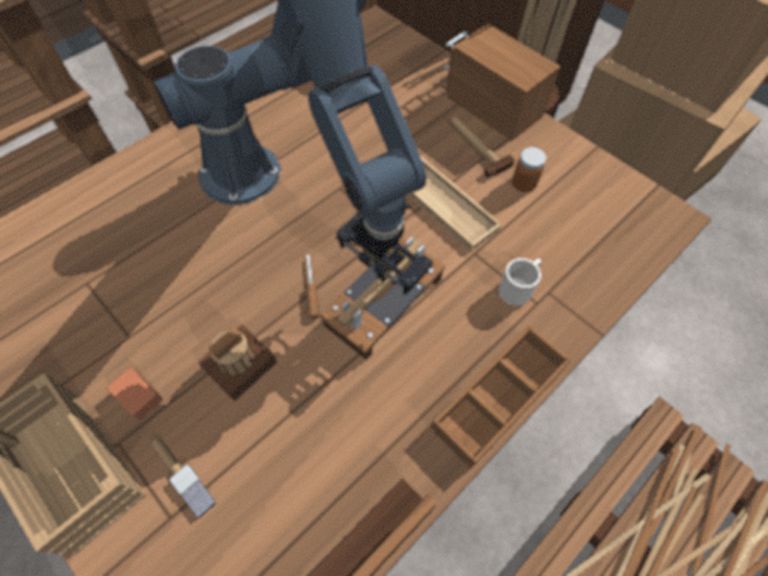

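The fingers closed to 2 mm above the bar and the bar hasn't moved, so the tips weren't as low as assumed. I'll check nose_length and the tip's projection.

```bash
python3 - <<'E'
from h import *
import pickle
from rig import robot
print([ (a,getattr(robot,a)) for a in dir(robot) if not a.startswith('__')][:20])
for n in("w3","w4"):
    o,p,im=pickle.load(open(n+".pkl","rb"))
    M=R.from_quat(o["tool_rot"]).as_matrix()
    for y in(-.03,0,.006,.025):
        print(n,y,proj(p,o["position"]+M@np.array([0,y,0]))*1.5)
    print(proj(p,[[.5526,.0006,.112],[.5401,.128,.112]])*1.5)
E
python3 - <<'E'
import sys;sys.path.insert(0,'.')
from h import *
import pickle
o,p,im=pickle.load(open("w4.pkl","rb"))
zoom(im,190,210,130,130,5,"pics/z6.png")
E
```

```text
[('Unreachable', <class 'rig.Unreachable'>), ('get_obs', <function make.<locals>.<lambda> at 0x7fa5b15b91c0>), ('nose_length', 0.025)]
w3 -0.03 [[383.64584969 405.63506626]]
w3 0 [[383.47442629 365.61006885]]
w3 0.006 [[383.44647555 359.0953701 ]]
w3 0.025 [[383.36834284 340.90109954]]
[[388.05236334 355.64583094]
 [388.42903144   7.66009958]]
w4 -0.03 [[383.65102202 405.71282365]]
w4 0 [[383.47934811 365.67897482]]
w4 0.006 [[383.45135575 359.1627165 ]]
w4 0.025 [[383.37310557 340.96391778]]
[[378.09307945 352.19668314]
 [377.73431248  15.39694292]]
```

View pics/z6.png

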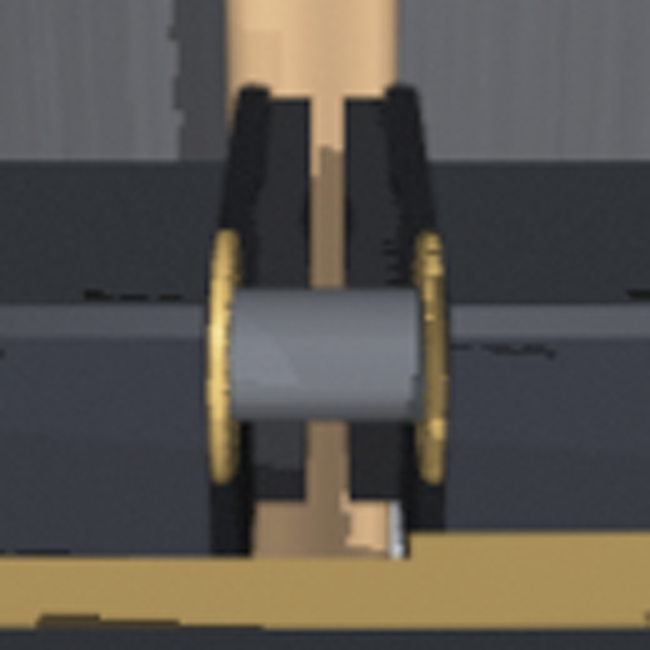

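```bash
python3 - <<'E'
from h import *
import pickle
for n in("w3","w4"):
    o,p,im=pickle.load(open(n+".pkl","rb"))
    M=R.from_quat(o["tool_rot"]).as_matrix()
    for x in(-.0095,.0095):
      for y in(0,.01,.02,.025):
        print(n,x,y,[ (proj(p,o["position"]+M@np.array([x,y,s*o["grip_width"]/2]))*1.5).round(1).tolist() for s in(-1,1)])
E
```

```text
w3 -0.0095 0 [[[273.6, 343.7]], [[493.3, 343.6]]]
w3 -0.0095 0.01 [[[279.3, 334.1]], [[487.6, 334.0]]]
w3 -0.0095 0.02 [[[284.3, 325.4]], [[482.5, 325.3]]]
w3 -0.0095 0.025 [[[286.7, 321.3]], [[480.1, 321.3]]]
w3 0.0095 0 [[[277.1, 386.5]], [[489.8, 386.4]]]
w3 0.0095 0.01 [[[282.4, 375.0]], [[484.4, 374.9]]]
w3 0.0095 0.02 [[[287.2, 364.6]], [[479.6, 364.5]]]
w3 0.0095 0.025 [[[289.4, 359.8]], [[477.4, 359.7]]]
w4 -0.0095 0 [[[378.3, 343.9]], [[388.7, 343.9]]]
w4 -0.0095 0.01 [[[378.5, 334.2]], [[388.4, 334.2]]]
w4 -0.0095 0.02 [[[378.7, 325.5]], [[388.1, 325.5]]]
w4 -0.0095 0.025 [[[378.8, 321.4]], [[387.9, 321.4]]]
w4 0.0095 0 [[[378.5, 386.8]], [[388.5, 386.8]]]
w4 0.0095 0.01 [[[378.7, 375.2]], [[388.2, 375.2]]]
w4 0.0095 0.02 [[[378.8, 364.8]], [[387.9, 364.8]]]
w4 0.0095 0.025 [[[378.9, 359.9]], [[387.8, 359.9]]]
```

```bash
python3 - <<'E'
from h import *
import pickle
o,p,im=pickle.load(open("w3.pkl","rb"))
zoom(im,140,215,230,110,3.4,"pics/z7.png")
o,p,im=pickle.load(open("s4.pkl","rb"))
zoom(im,210,130,100,110,5,"pics/z8.png")
M=R.from_quat(o["tool_rot"]).as_matrix()
print(proj(p,[o["position"]+M@np.array([0,y,0]) for y in(0,.025)]))
E
```

```text
[[255.32233526 184.50855867]
 [255.29207799 188.51809231]]
```

View pics/z7.png

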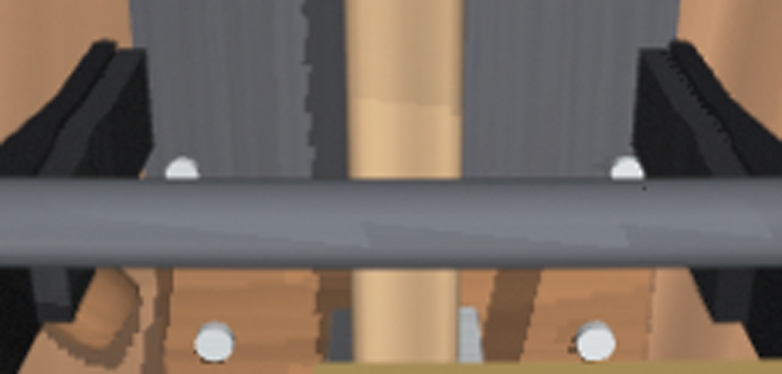

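View pics/z8.png

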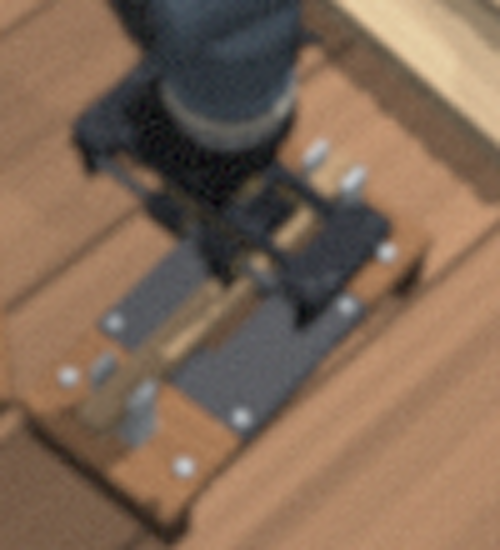

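The wrist picture puts the fingertips about 0–3 mm ahead of the reported TCP, not 25 mm. That would explain the miss. I'll check it with a gentle touch, lowering the closed fingers onto the bar's top (z = 0.112).

>>> play_rows(
  grip_force=5,
  series=[
    [0, 0, 0.015, 0, 0, 0, 0],
    [0, 0, 0.015, 0, 0, 0, 0],
    [0, 0, 0.015, 0, 0, 0, 0],
    [0, 0, 0, 0, 0, 0, 0],
  ],
)

```text
time: 5.73
position: [0.5546, 0.0007, 0.1195]
tool_rot: [0.524, -0.475, 0.474, -0.524]
ft_force: [0.0, 0.1, -0.3]
grip_width: 0.0003
```

>>> play_rows(
  series=[
    [0, 0, 0.015, 0, 0, 0, 0],
    [0, 0, 0, 0, 0, 0, 0],
  ],
)

```text
time: 5.9
position: [0.5547, 0.0006, 0.1181]
tool_rot: [0.524, -0.475, 0.474, -0.524]
ft_force: [0.1, -0.5, -0.4]
grip_width: 0.0006
```

>>> play_rows(
  series=[
    [0, 0, 0.015, 0, 0, 0, 0],
    [0, 0, 0, 0, 0, 0, 0],
  ],
)

```text
time: 6.07
position: [0.5548, 0.0007, 0.1167]
tool_rot: [0.524, -0.475, 0.474, -0.524]
ft_force: [0.2, -0.4, -0.3]
grip_width: 0.0005
```

>>> play_rows(
  series=[
    [0, 0, 0.015, 0, 0, 0, 0],
    [0, 0, 0, 0, 0, 0, 0],
  ],
)

```text
time: 6.23
position: [0.5548, 0.0006, 0.1152]
tool_rot: [0.524, -0.475, 0.474, -0.524]
ft_force: [-1.7, -0.6, 0.3]
grip_width: 0.0006
```

>>> play_rows(
  series=[
    [0, 0, 0.012, 0, 0, 0, 0],
    [0, 0, 0, 0, 0, 0, 0],
  ],
)

```text
time: 6.4
position: [0.5548, 0.0006, 0.114]
tool_rot: [0.524, -0.475, 0.474, -0.524]
ft_force: [0.3, -0.3, 0.0]
grip_width: 0.0003
```

>>> play_rows(
  series=[
    [0, 0, 0.012, 0, 0, 0, 0],
    [0, 0, 0, 0, 0, 0, 0],
  ],
)

```text
time: 6.57
position: [0.555, 0.0006, 0.1138]
tool_rot: [-0.524, 0.474, -0.474, 0.524]
ft_force: [-2.5, -0.1, 5.8]
grip_width: 0.0005
```

Contact came at TCP z = 0.114 with the bar's top at 0.112, so the tips are really about 2 mm ahead of the reported TCP. I'll plan from that. Next: back up, open partway, recentre, go down and grasp.

>>> play_rows(
  grip_force=30,
  series=[
    [0.6, 0, -0.1, 0, 0, 0, 0],
    [0.6, 0, 0, -0.02, 0, 0, 0],
    [0.6, 0, 0, 0, 0, 0, 0],
    [0.6, 0, 0, 0, 0, 0, 0],
    [0.6, 0, 0, 0, 0, 0, 0],
    [0.6, 0, 0, 0, 0, 0, 0],
    [0.6, 0, 0, 0, 0, 0, 0],
    [0.6, 0, 0, 0, 0, 0, 0],
    [0.6, 0, 0, 0, 0, 0, 0],
    [0.6, 0, 0, 0, 0, 0, 0],
  ],
)

```text
time: 7.4
position: [0.5529, 0.0004, 0.1229]
tool_rot: [0.524, -0.474, 0.474, -0.524]
ft_force: [-0.3, -0.4, 0.2]
grip_width: 0.0507
```

>>> play_rows(
  series=[
    [0.6, 0, 0.14, 0, 0, 0, 0],
    [0.6, 0, 0.13, 0, 0, 0, 0],
    [0.6, 0, 0, 0, 0, 0, 0],
    [0, 0, 0, 0, 0, 0, 0],
    [0, 0, 0, 0, 0, 0, 0],
    [0, 0, 0, 0, 0, 0, 0],
    [0, 0, 0, 0, 0, 0, 0],
    [0, 0, 0, 0, 0, 0, 0],
    [0, 0, 0, 0, 0, 0, 0],
    [0, 0, 0, 0, 0, 0, 0],
    [0, 0, 0, 0, 0, 0, 0],
    [0, 0, 0, 0, 0, 0, 0],
  ],
)

```text
time: 8.4
position: [0.5532, 0.0004, 0.0965]
tool_rot: [-0.524, 0.474, -0.475, 0.524]
ft_force: [-0.4, -0.4, 3.9]
grip_width: 0.022
```

Gripped at 22.0 mm. Lifting straight up.

>>> play_rows(
  series=[
    [0, 0, -0.04, 0, 0, 0, 0],
    [0, 0, -0.08, 0, 0, 0, 0],
    [0, 0, -0.1, 0, 0, 0, 0],
    [0, 0, -0.12, 0, 0, 0, 0],
    [0, 0, -0.12, 0, 0, 0, 0],
    [0, 0, -0.12, 0, 0, 0, 0],
    [0, 0, -0.12, 0, 0, 0, 0],
    [0, 0, -0.12, 0, 0, 0, 0],
    [0, 0, -0.12, 0, 0, 0, 0],
    [0, 0, -0.1, 0, 0, 0, 0],
    [0, 0, 0, 0, 0, 0, 0],
  ],
)

```text
time: 9.32
position: [0.5544, 0.0002, 0.2027]
tool_rot: [-0.523, 0.473, -0.476, 0.525]
ft_force: [0.4, -0.4, -1.6]
grip_width: 0.0216
```

```bash
python3 snap.py w5 wrist; python3 snap.py s5 side
```

```text
9.3167 [0.5544 0.0002 0.2027] 5.723030717643714 0.02157105657266787
9.3667 [0.5537 0.0003 0.2015] 5.724532396011394 0.021770836284522796
```

View pics/w5.png

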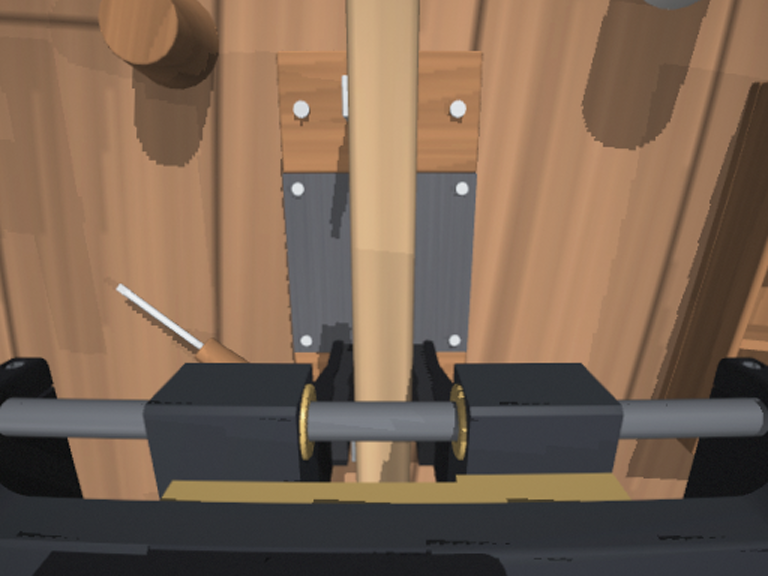

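View pics/s5.png

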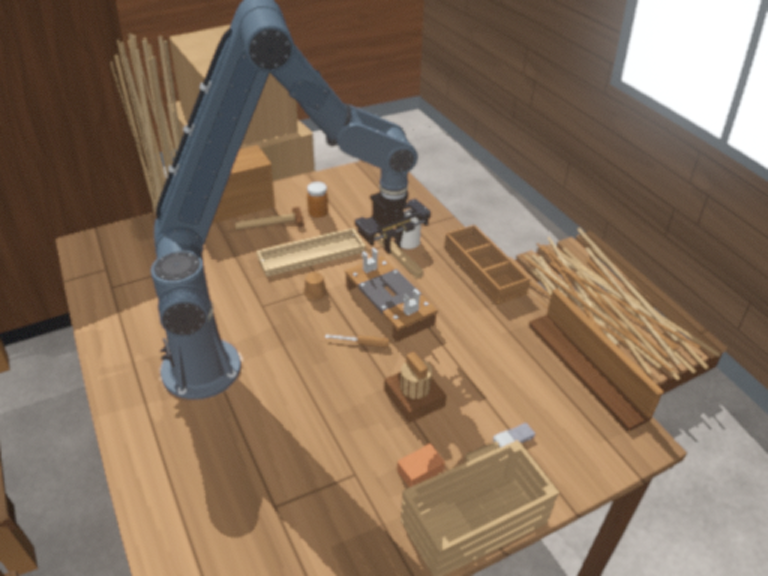

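The bar is lifted clear and level, and the slot is uncovered. Moving over the tray, then turning the bar along it.

>>> play_rows(
  grip_force=40,
  series=[
    [0, -0.2, -0.05, -0.05, 0, 0, 0],
    [0, -0.363, -0.056, -0.089, 0, 0, 0],
    [0, -0.363, -0.056, -0.089, 0, 0, 0],
    [0, -0.363, -0.056, -0.089, 0, 0, 0],
    [0, -0.363, -0.056, -0.089, 0, 0, 0],
    [0, -0.363, -0.056, -0.089, 0, 0, 0],
    [0, -0.363, -0.056, -0.089, 0, 0, 0],
    [0, -0.363, -0.056, -0.089, 0, 0, 0],
    [0, -0.363, -0.056, -0.089, 0, 0, 0],
    [0, -0.163, -0.005, -0.04, 0, 0, 0],
    [0, 0, 0, 0, 0, 0, 0],
  ],
)

```text
time: 10.33
position: [0.4384, 0.3208, 0.2498]
tool_rot: [0.526, -0.474, 0.472, -0.525]
ft_force: [-0.1, -0.3, -1.9]
grip_width: 0.0216
```

>>> play_rows(
  series=[
    [0, 0, 0, 0, 0, -0.02, 0],
    [0, 0, 0, 0, 0, -0.037, 0],
    [0, 0, 0, 0, 0, -0.037, 0],
    [0, 0, 0, 0, 0, -0.037, 0],
    [0, 0, 0, 0, 0, -0.037, 0],
    [0, 0, 0, 0, 0, -0.037, 0],
    [0, 0, 0, 0, 0, -0.037, 0],
    [0, 0, 0, 0, 0, -0.037, 0],
    [0, 0, 0, 0, 0, -0.037, 0],
    [0, 0, 0, 0, 0, -0.037, 0],
    [0, 0, 0, 0, 0, -0.037, 0],
    [0, 0, 0, 0, 0, -0.037, 0],
  ],
)

```text
time: 11.33
position: [0.4404, 0.3161, 0.2492]
tool_rot: [0.706, -0.045, 0.043, -0.705]
ft_force: [0.2, 0.9, -1.7]
grip_width: 0.0216
```

>>> play_rows(
  series=[
    [0, 0, 0, 0, 0, -0.02, 0],
    [0, 0, 0, 0, 0, 0, 0],
    [0, 0, 0, 0, 0, 0, 0],
  ],
)

```text
time: 11.58
position: [0.4404, 0.3165, 0.2495]
tool_rot: [0.707, -0.025, 0.024, -0.706]
ft_force: [-0.6, -0.1, -2.2]
grip_width: 0.022
```

```bash
python3 snap.py w6 wrist; python3 snap.py s6 scene
```

```text
11.5833 [0.4404 0.3165 0.2495] 86.02895389289782 0.021955903440413344
11.6333 [0.4405 0.3167 0.2497] 86.04171252655779 0.021587698115945034
```

View pics/w6.png

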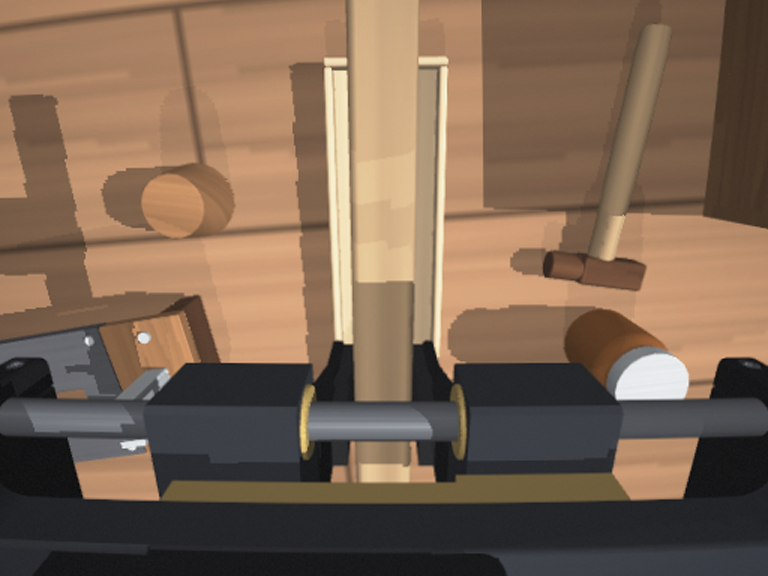

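View pics/s6.png

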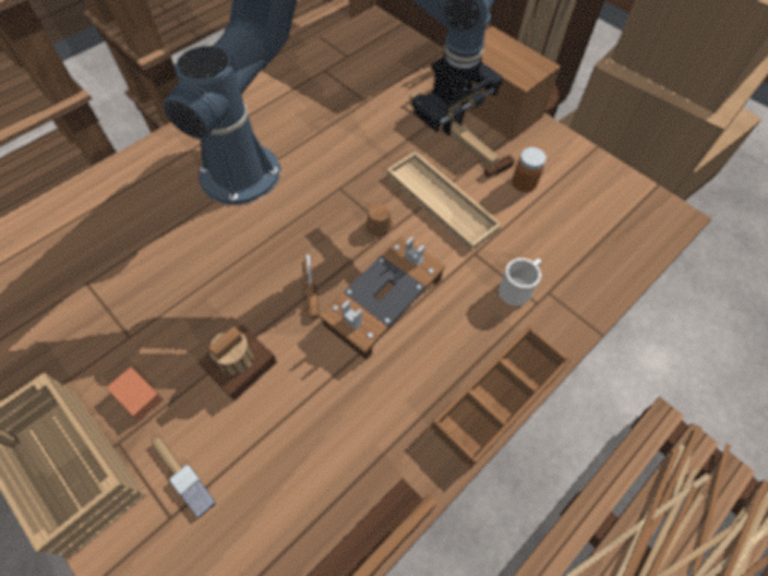

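```bash
python3 - <<'E'
from h import *
import pickle
np.set_printoptions(precision=4,suppress=True)
o,p,im=pickle.load(open("w6.pkl","rb"))
f=lambda l,z: onz(p,(np.array(l,float)+.5)/1.5-.5,z)
t=f([[324,58],[448,58],[334,340],[440,340]],.026)
print(t, [np.degrees(np.arctan2((t[b]-t[a])[1],(t[b]-t[a])[0])) for a,b in((0,2),(1,3))])
print("bar axis yaw",o["tool_rot"],R.from_quat(o["tool_rot"]).as_matrix()[:,0])
# corners from scene s6
zoom(pickle.load(open("s6.pkl","rb"))[2],250,95,90,75,8,"pics/z9.png")
E
```

```text
[[0.2793 0.2802 0.026 ]
 [0.2861 0.3783 0.026 ]
 [0.5199 0.2641 0.026 ]
 [0.5268 0.3636 0.026 ]] [np.float64(-3.8258558182520215), np.float64(-3.4830897467972384)]
bar axis yaw [ 0.7071 -0.0251  0.0239 -0.7063] [ 0.9976 -0.0693 -0.0016]
```

View pics/z9.png

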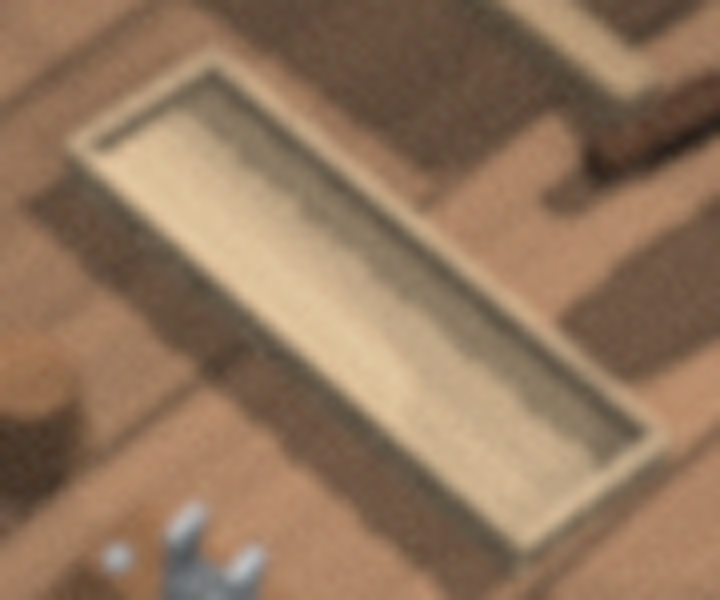

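Tray centre measured at (0.4424, 0.319), yaw −3.7°. Centring and lowering.

>>> play_rows(
  series=[
    [0, 0.02, 0.2, 0.024, 0, 0, 0],
    [0, 0, 0.35, 0, 0, 0, 0],
    [0, 0, 0.35, 0, 0, 0, 0],
    [0, 0, 0.35, 0, 0, 0, 0],
    [0, 0, 0.35, 0, 0, 0, 0],
    [0, 0, 0.25, 0, 0, 0, 0],
    [0, 0, 0.15, 0, 0, 0, 0],
    [0, 0, 0.1, 0, 0, 0, 0],
    [0, 0, 0.1, 0, 0, 0, 0],
    [0, 0, 0.08, 0, 0, 0, 0],
    [0, 0, 0.03, 0, 0, 0, 0],
    [0, 0, 0, 0, 0, 0, 0],
  ],
)

```text
time: 12.68
position: [0.4428, 0.3198, 0.0192]
tool_rot: [-0.707, 0.024, -0.024, 0.707]
ft_force: [-0.3, -0.1, -1.8]
grip_width: 0.0218
```

```bash
python3 snap.py w7 wrist
```

```text
12.6833 [0.4428 0.3198 0.0192] 86.17232467200168 0.021795497723859317
```

View pics/w7.png

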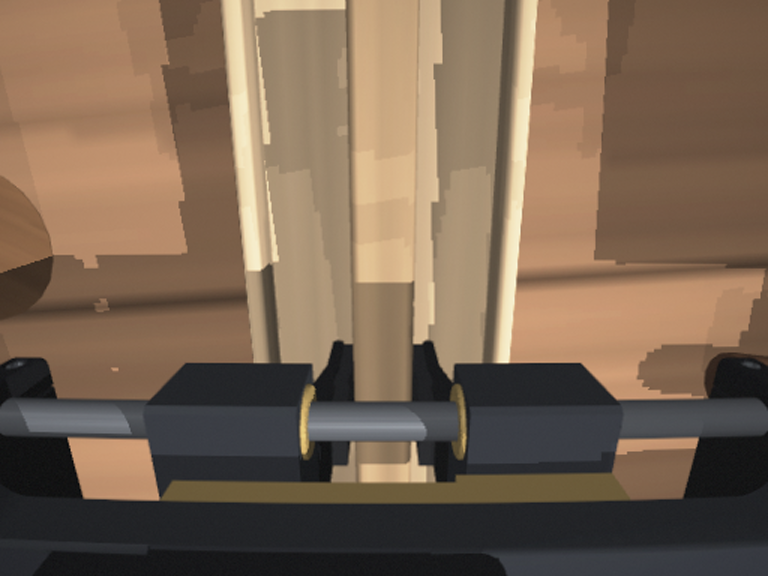

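The bar is centred between the tray walls. Last few mm down, then a partial open.

>>> play_rows(
  series=[
    [0, 0, 0.03, 0, 0, 0, 0],
    [0, 0, 0.02, 0, 0, 0, 0],
    [0, 0, 0, 0, 0, 0, 0],
  ],
)

```text
time: 12.98
position: [0.4428, 0.3198, 0.0145]
tool_rot: [-0.707, 0.023, -0.024, 0.707]
ft_force: [-0.2, 0.9, -1.8]
grip_width: 0.0215
```

>>> play_rows(
  series=[
    [0.43, 0, 0, 0, 0, 0, 0],
    [0.43, 0, 0, 0, 0, 0, 0],
    [0.43, 0, 0, 0, 0, 0, 0],
    [0.43, 0, 0, 0, 0, 0, 0],
    [0.43, 0, 0, 0, 0, 0, 0],
    [0.43, 0, -0.1, 0, 0, 0, 0],
    [0.43, 0, -0.3, 0, 0, 0, 0],
    [0.43, 0, -0.4, 0, 0, 0, 0],
    [0.43, 0, -0.4, 0, 0, 0, 0],
    [0.43, 0, -0.4, 0, 0, 0, 0],
    [0.43, 0, -0.4, 0, 0, 0, 0],
    [0.43, 0, -0.3, 0, 0, 0, 0],
  ],
)

```text
time: 13.98
position: [0.4431, 0.3201, 0.2487]
tool_rot: [-0.706, 0.022, -0.025, 0.707]
ft_force: [1.0, 0.4, -1.0]
grip_width: 0.0377
```

```bash
python3 snap.py w8 wrist
```

```text
13.9833 [0.4431 0.3201 0.2487] 86.1875917541514 0.03767030362719703
```

View pics/w8.png

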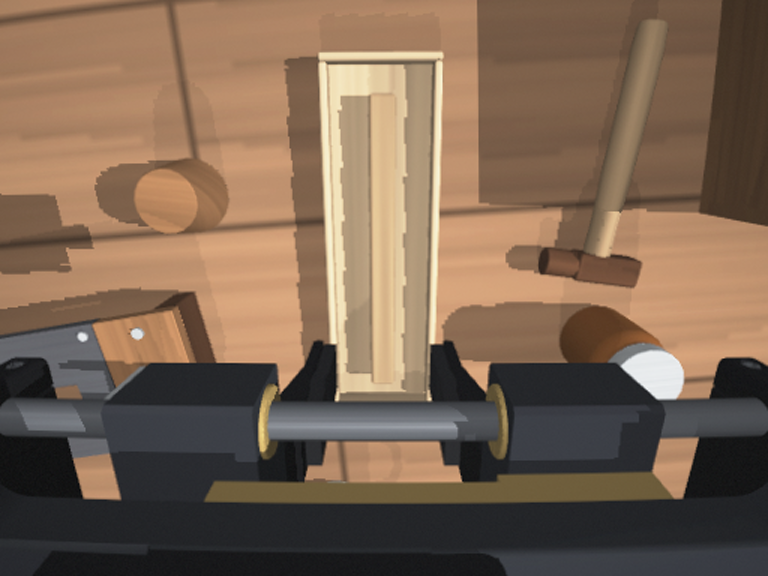

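The bar lies flat along the tray, from (382,95) to (382,383) in the 1.5x picture. Turning back and moving over the slot to measure it uncovered.

>>> play_rows(
  series=[
    [0.65, 0, 0, 0, 0, 0.038, 0],
    [0.65, 0, 0, 0, 0, 0.038, 0],
    [0.65, 0, 0, 0, 0, 0.038, 0],
    [0.65, 0, 0, 0, 0, 0.038, 0],
    [0.65, 0, 0, 0, 0, 0.038, 0],
    [0.65, 0, 0, 0, 0, 0.038, 0],
    [0.65, 0, 0, 0, 0, 0.038, 0],
    [0.65, 0, 0, 0, 0, 0.038, 0],
    [0.65, 0, 0, 0, 0, 0.038, 0],
    [0.65, 0, 0, 0, 0, 0.038, 0],
    [0.65, 0, 0, 0, 0, 0.038, 0],
    [0.65, 0, 0, 0, 0, 0.036, 0],
  ],
)

```text
time: 15.03
position: [0.4422, 0.3196, 0.2446]
tool_rot: [0.518, -0.482, 0.482, -0.518]
ft_force: [-0.1, -0.3, 0.0]
grip_width: 0.0564
```

>>> play_rows(
  series=[
    [0.65, 0.371, -0.1, 0.108, 0, 0, 0],
    [0.65, 0.371, -0.1, 0.108, 0, 0, 0],
    [0.65, 0.371, -0.1, 0.108, 0, 0, 0],
    [0.65, 0.371, -0.1, 0.108, 0, 0, 0],
    [0.65, 0.371, -0.1, 0.108, 0, 0, 0],
    [0.65, 0.371, -0.1, 0.108, 0, 0, 0],
    [0.65, 0.371, -0.1, 0.108, 0, 0, 0],
    [0.65, 0.371, -0.1, 0.108, 0, 0, 0],
    [0.65, 0, 0, 0, 0, 0, 0],
    [0.65, 0, 0, 0, 0, 0, 0],
  ],
)

```text
time: 15.87
position: [0.5525, 0.0286, 0.325]
tool_rot: [-0.518, 0.481, -0.482, 0.518]
ft_force: [-0.8, 0.1, 0.0]
grip_width: 0.0566
```

```bash
python3 snap.py w9 wrist
```

```text
15.8667 [0.5525 0.0286 0.325 ] 4.228161990976743 0.05657536998797522
```

View pics/w9.png

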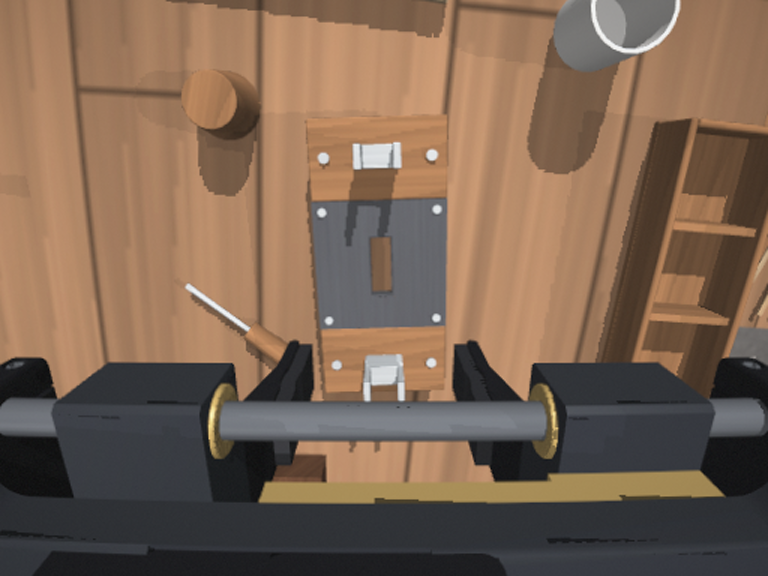

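The slot is visible at about (381,264). I'll fit it, then go to the mould.

```bash
python3 - <<'E'
from h import *
import pickle
o,p,im=pickle.load(open("w9.pkl","rb"))
zoom(im,230,145,50,60,10,"pics/z10.png")
E
```

```text
(no output)
```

View pics/z10.png

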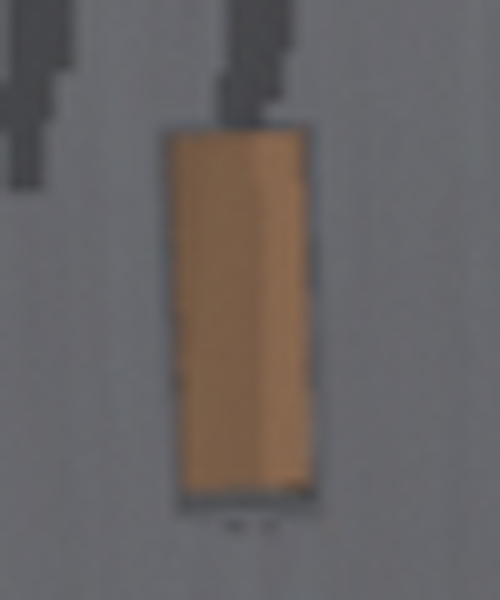

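>>> play_rows(
  series=[
    [0.65, 0.345, 0.083, -0.139, 0, 0, 0],
    [0.65, 0.345, 0.083, -0.139, 0, 0, 0],
    [0.65, 0.345, 0.083, -0.139, 0, 0, 0],
    [0.65, 0.345, 0.083, -0.139, 0, 0, 0],
    [0.65, 0.345, 0.083, -0.139, 0, 0, 0],
    [0.65, 0.345, 0.083, -0.139, 0, 0, 0],
    [0.65, 0.345, 0.083, -0.139, 0, 0, 0],
    [0.65, 0.345, 0.083, -0.139, 0, 0, 0],
    [0.65, 0.345, 0.083, -0.139, 0, 0, 0],
    [0.65, 0, 0, 0, 0, 0.0074, 0],
    [0.65, 0, 0, 0, 0, 0, 0],
  ],
)

```text
time: 16.83
position: [0.4506, -0.2881, 0.2486]
tool_rot: [-0.513, 0.488, -0.486, 0.513]
ft_force: [-0.3, -0.2, 0.4]
grip_width: 0.0563
```

```bash
python3 snap.py w10 wrist; python3 - <<'E'
from h import *
import pickle
np.set_printoptions(precision=4,suppress=True)
o,p,im=pickle.load(open("w9.pkl","rb"))
f=lambda l,z: onz(p,(np.array(l,float)+.5)/10-.5+[230,145],z)
yaw=lambda a,b: np.degrees(np.arctan2(-(a-b)[0],(a-b)[1]))
s=f([[163,128],[312,128],[322,510],[176,510]],.06);print(s,s.mean(0),yaw(s[0],s[3]),yaw(s[1],s[2]))
o,p,im=pickle.load(open("w10.pkl","rb"))
zoom(im,195,130,120,110,6,"pics/z11.png")
E
```

```text
16.8333 [ 0.4506 -0.2881  0.2486] 2.9949576474455113 0.05633507949824698
[[ 0.5386  0.0346  0.06  ]
 [ 0.5602  0.0362  0.06  ]
 [ 0.5663 -0.0217  0.06  ]
 [ 0.5443 -0.0233  0.06  ]] [0.5523 0.0065 0.06  ] 5.632610409592643 6.015996531990088
```

View pics/z11.png

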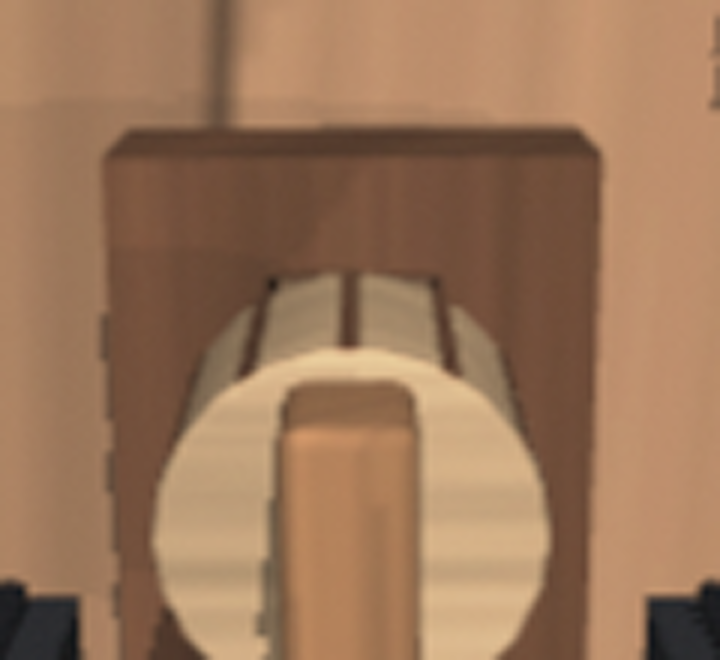

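```bash
python3 - <<'E'
from h import *
import pickle
np.set_printoptions(precision=4,suppress=True)
o,p,im=pickle.load(open("w10.pkl","rb"))
f=lambda l,z: onz(p,(np.array(l,float)+.5)/6-.5+[195,130],z)
yaw=lambda a,b: np.degrees(np.arctan2(-(a-b)[0],(a-b)[1]))
g=f([[282,430],[417,430],[284,655],[419,655]],.137);print(g,yaw(g[0],g[2]),yaw(g[1],g[3]))
c=f([[152,535],[550,535],[351,347]],.106);print(c,c[:2].mean(0))
E
```

```text
[[ 0.4374 -0.2983  0.137 ]
 [ 0.4593 -0.2972  0.137 ]
 [ 0.4393 -0.3383  0.137 ]
 [ 0.4621 -0.3371  0.137 ]] 2.683652879075811 3.983573777004541
[[ 0.4133 -0.3301  0.106 ]
 [ 0.4865 -0.3262  0.106 ]
 [ 0.4481 -0.2923  0.106 ]] [ 0.4499 -0.3282  0.106 ]
```

>>> play_rows(
  grip_force=45,
  series=[
    [0.65, 0.2, 0, -0.025, 0, 0, 0],
    [0.65, 0.206, 0, 0, 0, 0, 0],
    [0.65, 0, 0.36, 0, 0, 0, 0],
    [0.65, 0, 0.36, 0, 0, 0, 0],
    [0.65, 0, 0.36, 0, 0, 0, 0],
    [0.65, 0, 0.15, 0, 0, 0, 0],
    [0.65, 0, 0.09, 0, 0, 0, 0],
    [0.65, 0, 0, 0, 0, 0, 0],
    [0.65, 0, 0, 0, 0, 0, 0],
  ],
)

```text
time: 17.63
position: [0.4521, -0.3283, 0.1183]
tool_rot: [-0.514, 0.485, -0.486, 0.514]
ft_force: [-0.4, 0.1, 0.3]
grip_width: 0.0567
```

```bash
python3 snap.py w11 wrist
```

```text
17.6333 [ 0.4521 -0.3283  0.1183] 3.26418739060093 0.05668097186222998
```

View pics/w11.png

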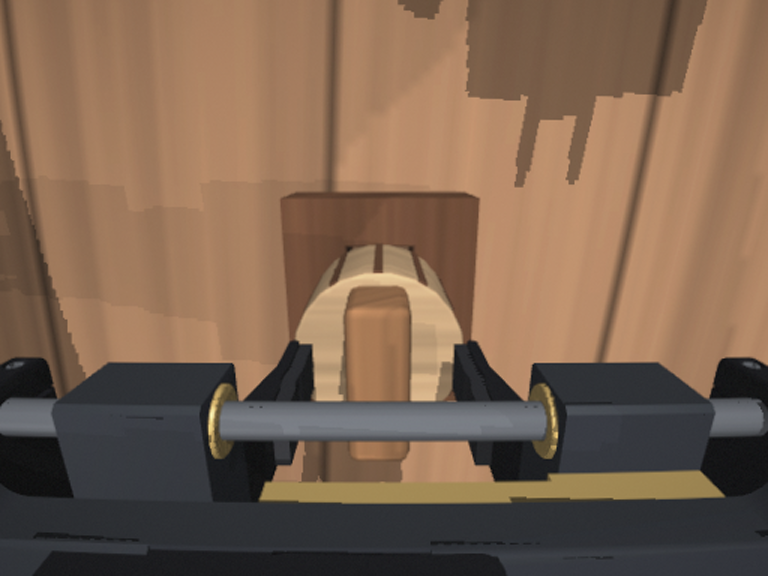

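The grip bar sits between the fingers, about 2 mm left of centre (x≈378 against 384). I'll correct that, lower 7 mm and close.

>>> play_rows(
  series=[
    [0.65, 0, 0.04, -0.018, 0, 0, 0],
    [0.65, 0, 0.03, 0, 0, 0, 0],
    [0.65, 0, 0, 0, 0, 0, 0],
    [0, 0, 0, 0, 0, 0, 0],
    [0, 0, 0, 0, 0, 0, 0],
    [0, 0, 0, 0, 0, 0, 0],
    [0, 0, 0, 0, 0, 0, 0],
    [0, 0, 0, 0, 0, 0, 0],
    [0, 0, 0, 0, 0, 0, 0],
    [0, 0, 0, 0, 0, 0, 0],
    [0, 0, 0, 0, 0, 0, 0],
    [0, 0, 0, 0, 0, 0, 0],
  ],
)

```text
time: 18.68
position: [0.4495, -0.3296, 0.1106]
tool_rot: [-0.513, 0.486, -0.486, 0.513]
ft_force: [0.6, -0.7, -0.8]
grip_width: 0.024
```

>>> play_rows(
  series=[
    [0, 0, -0.05, 0, 0, 0, 0],
    [0, 0, -0.1, 0, 0, 0, 0],
    [0, 0, -0.15, 0, 0, 0, 0],
    [0, 0, -0.2, 0, 0, 0, 0],
    [0, 0, -0.2, 0, 0, 0, 0],
    [0, 0, -0.2, 0, 0, 0, 0],
    [0, 0, -0.2, 0, 0, 0, 0],
    [0, 0, -0.2, 0, 0, 0, 0],
    [0, 0, -0.2, 0, 0, 0, 0],
    [0, 0, -0.05, 0, 0, 0, 0],
    [0, 0, 0, 0, 0, 0, 0],
  ],
)

```text
time: 19.6
position: [0.4498, -0.3301, 0.2677]
tool_rot: [0.514, -0.485, 0.488, -0.513]
ft_force: [0.5, -0.1, -3.1]
grip_width: 0.0238
```

```bash
python3 snap.py w12 wrist;  python3 snap.py s12 side; python3 - <<'E'
from h import *
import pickle
o,p,im=pickle.load(open("w12.pkl","rb"));zoom(im,190,150,130,130,6,"pics/z12.png")
o,p,im=pickle.load(open("s12.pkl","rb"));zoom(im,220,130,130,130,5,"pics/z13.png")
E
```

```text
19.6 [ 0.4498 -0.3301  0.2677] 3.134744842046919 0.023760914814618294
19.65 [ 0.4491 -0.3293  0.266 ] 3.1337698217362675 0.02354299495665448
```

View pics/w12.png

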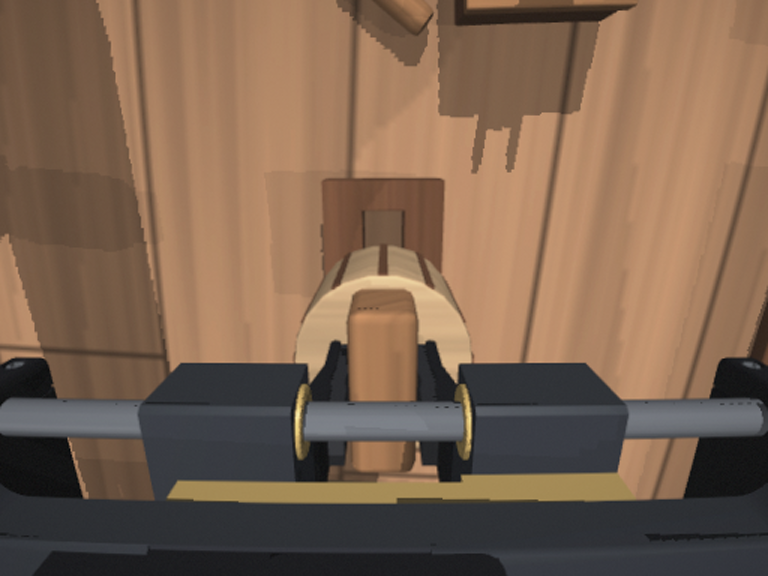

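View pics/z13.png

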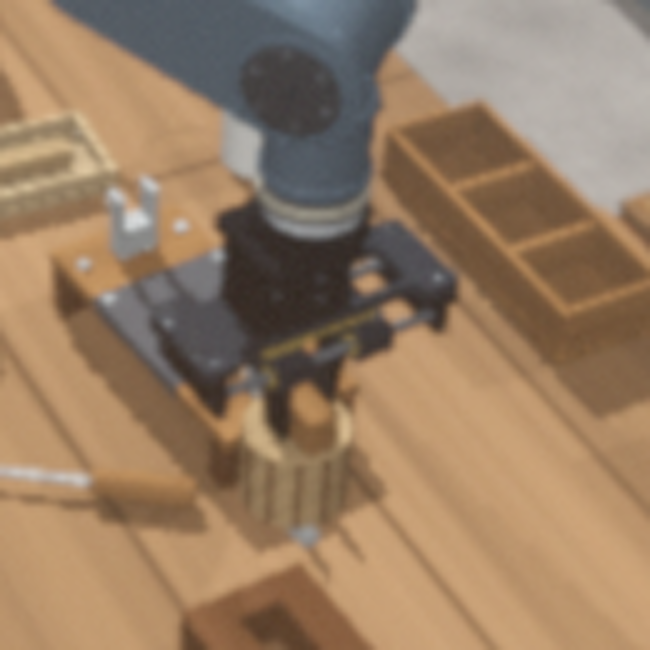

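```bash
python3 - <<'E'
from h import *
import pickle
np.set_printoptions(precision=4,suppress=True)
o,p,im=pickle.load(open("w12.pkl","rb"));M=R.from_quat(o["tool_rot"]).as_matrix()
f=lambda l,z: (onz(p,(np.array(l,float)+.5)/1.5-.5,z)-o["position"])@M
z=o["position"][2]
print("circle front",f([[384,277]],z-.0046), "grip top far/near edge",f([[351,313],[416,313],[352,468],[414,470]],z+.0264))
E
```

```text
circle front [[-0.0357  0.0045  0.0001]] grip top far/near edge [[-0.032  -0.0265 -0.0106]
 [-0.032  -0.0265  0.0104]
 [ 0.0282 -0.0263 -0.0116]
 [ 0.0291 -0.0263  0.0111]]
```

View pics/z12.png

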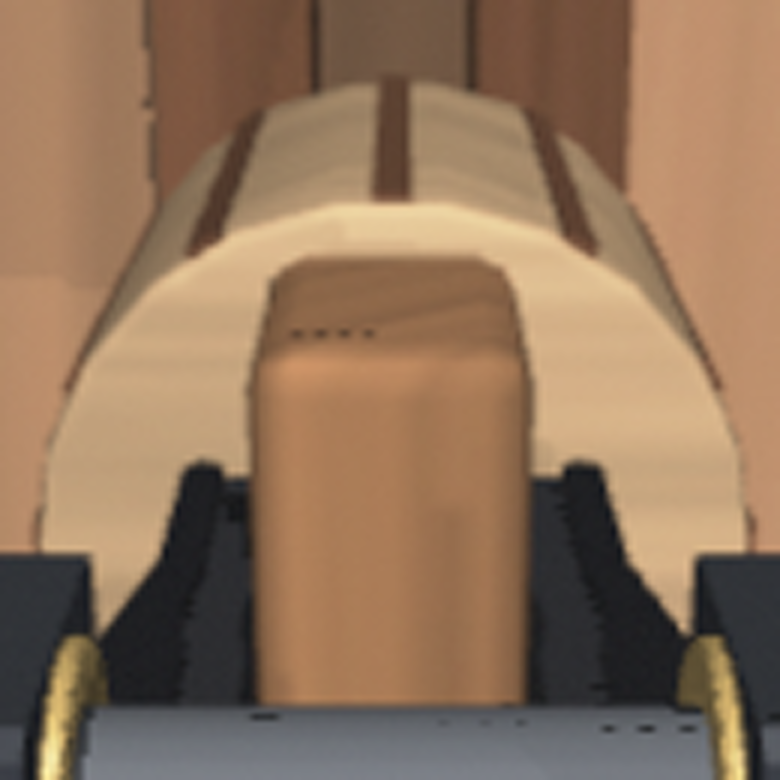

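The mould is held upright and centred on the tool axis to within about 1.5 mm. Carrying it over the slot.

>>> play_rows(
  series=[
    [0, -0.15, 0, 0.055, 0, 0, 0],
    [0, -0.34, 0, 0.125, 0, 0, 0],
    [0, -0.34, 0, 0.125, 0, 0, 0],
    [0, -0.34, 0, 0.125, 0, 0, 0],
    [0, -0.34, 0, 0.125, 0, 0, 0],
    [0, -0.34, 0, 0.125, 0, 0, 0],
    [0, -0.34, 0, 0.125, 0, 0, 0],
    [0, -0.34, 0, 0.125, 0, 0, 0],
    [0, -0.34, 0, 0.125, 0, 0, 0],
    [0, -0.34, 0, 0.125, 0, 0, 0],
    [0, -0.084, 0, 0.034, 0, -0.0148, 0],
    [0, 0, 0, 0, 0, 0, 0],
  ],
)

```text
time: 20.7
position: [0.5518, 0.0092, 0.2636]
tool_rot: [0.526, -0.474, 0.471, -0.525]
ft_force: [0.0, -0.8, -2.7]
grip_width: 0.0234
```

>>> play_rows(
  series=[
    [0, 0, 0, 0, 0, 0, 0],
    [0, 0, 0, 0, 0, 0, 0],
  ],
)

```text
time: 20.87
position: [0.5516, 0.0052, 0.2645]
tool_rot: [0.525, -0.475, 0.474, -0.524]
ft_force: [-0.2, -0.6, -2.6]
grip_width: 0.0233
```

```bash
python3 snap.py w13 wrist;  python3 snap.py s13 side; python3 snap.py c13 scene; python3 - <<'E'
from h import *
import pickle
from rig import robot
o=robot.get_obs();print(moves(o,[.5523,.0062,.2],0))
o,p,im=pickle.load(open("s13.pkl","rb"));zoom(im,200,110,130,120,5,"pics/z14.png")
E
```

```text
20.8667 [0.5516 0.0052 0.2645] 5.716500310976542 0.02325765363016097
20.9167 [0.5518 0.0048 0.2648] 5.672135393330863 0.02353382438167882
20.9667 [0.552  0.0047 0.2651] 5.656322179260654 0.023478537335523877
(array([-0.01488884,  0.65250872,  0.00393063]), np.float64(5.649059892117303))
```

View pics/w13.png

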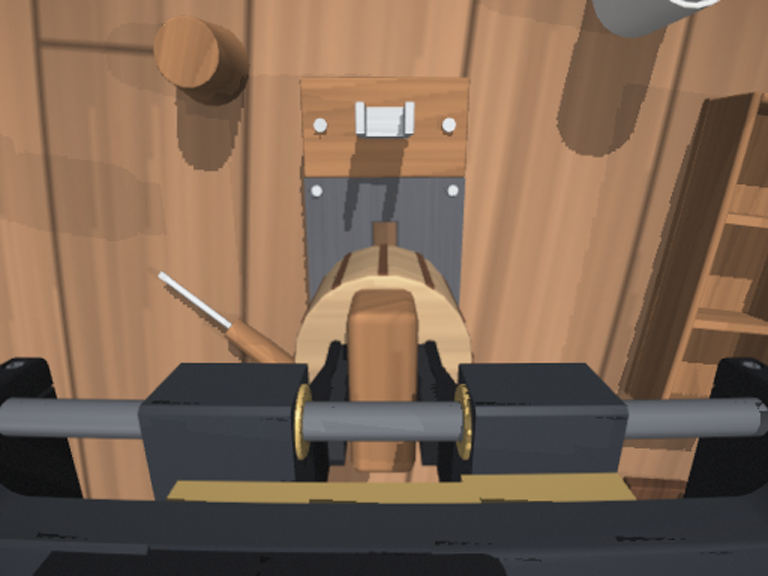

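View pics/z14.png

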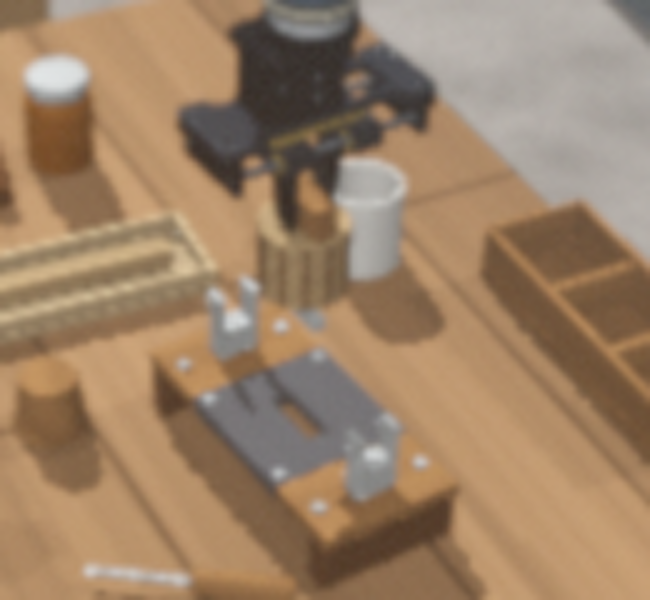

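>>> play_rows(
  series=[
    [0, -0.015, 0.2, 0.004, 0, 0, 0],
    [0, 0, 0.3, 0, 0, 0, 0],
    [0, 0, 0.3, 0, 0, 0, 0],
    [0, 0, 0.15, 0, 0, 0, 0],
    [0, 0, 0, 0, 0, 0, 0],
    [0, 0, 0, 0, 0, 0, 0],
    [0, 0, 0, 0, 0, 0, 0],
  ],
)

```text
time: 21.6
position: [0.554, 0.0067, 0.1718]
tool_rot: [-0.524, 0.474, -0.475, 0.525]
ft_force: [-0.4, 0.1, -2.9]
grip_width: 0.0237
```

```bash
python3 snap.py w14 wrist;  python3 snap.py s14 side; python3 snap.py c14 scene; python3 - <<'E'
from h import *
import pickle
from rig import robot
np.set_printoptions(precision=4,suppress=True)
o=robot.get_obs();print(o["position"],moves(o,[.5523,.0062,.1266],0))
o,p,im=pickle.load(open("s14.pkl","rb"));zoom(im,225,130,80,80,8,"pics/z15.png")
o,p,im=pickle.load(open("c14.pkl","rb"));zoom(im,215,150,80,80,8,"pics/z16.png")
E
```

```text
21.6 [0.554  0.0067 0.1718] 5.7260818057453475 0.023688730086112105
21.65 [0.5542 0.0068 0.1722] 5.746015709557232 0.02344819940839714
21.7 [0.5541 0.007  0.1723] 5.761308018370747 0.023852522479647975
[0.554  0.0072 0.1723] (array([ 0.0075,  0.4566, -0.0192]), np.float64(5.775108687851381))
```

View pics/z15.png

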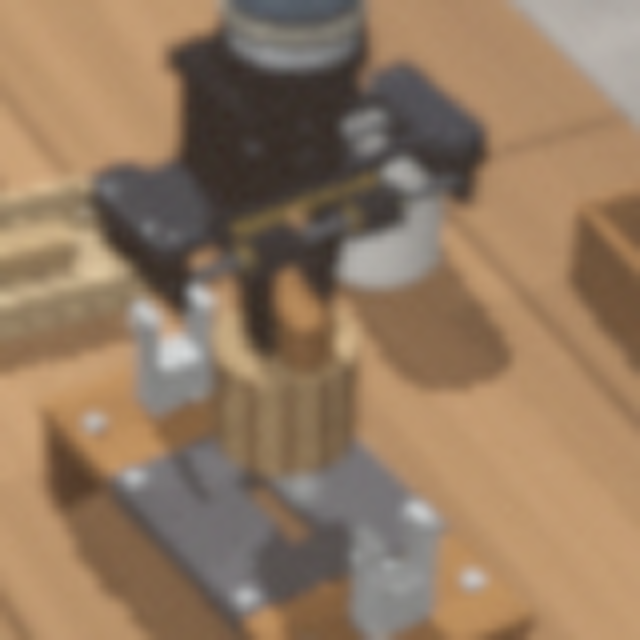

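View pics/z16.png

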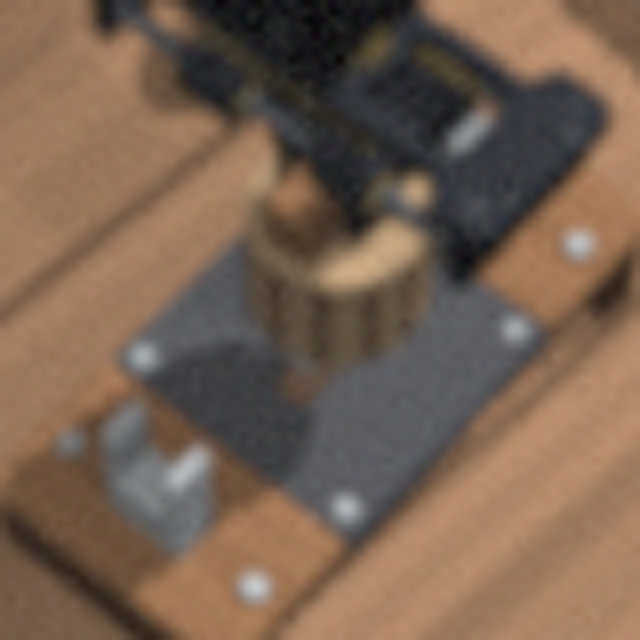

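View pics/w14.png

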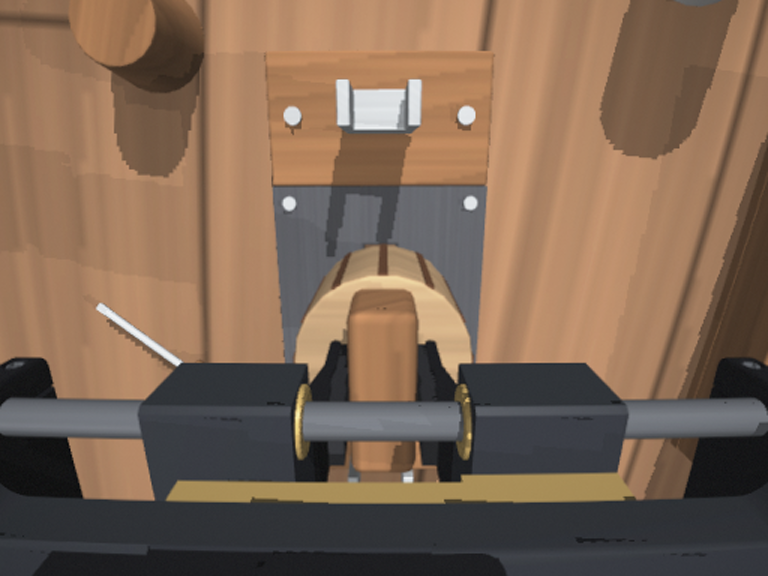

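Plate screws are centred at 379.5 px against 384 px for the mould, which matches the +1.9 mm x error in the pose. Correcting before I go down.

>>> play_rows(
  series=[
    [0, 0.0075, 0.06, -0.019, 0, 0, 0],
    [0, 0, 0, 0, 0, 0, 0],
    [0, 0, 0, 0, 0, 0, 0],
    [0, 0, 0, 0, 0, 0, 0],
  ],
)

```text
time: 22.08
position: [0.5509, 0.0067, 0.1647]
tool_rot: [-0.525, 0.474, -0.474, 0.525]
ft_force: [-0.3, -0.1, -3.3]
grip_width: 0.0236
```

>>> play_rows(
  series=[
    [0, 0, 0, 0, 0, 0, 0],
    [0, 0, 0, 0, 0, 0, 0],
  ],
)

```text
time: 22.25
position: [0.5511, 0.0067, 0.1647]
tool_rot: [-0.525, 0.474, -0.474, 0.525]
ft_force: [-0.2, 0.6, -2.1]
grip_width: 0.0237
```

>>> play_rows(
  series=[
    [0, 0, 0.03, 0.008, 0, 0, 0],
    [0, 0, 0.03, 0, 0, 0, 0],
    [0, 0, 0.03, 0, 0, 0, 0],
    [0, 0, 0, 0, 0, 0, 0],
  ],
)

```text
time: 22.58
position: [0.5511, 0.0069, 0.1547]
tool_rot: [0.525, -0.475, 0.474, -0.524]
ft_force: [-0.6, -1.0, -2.5]
grip_width: 0.0234
```

The head is 6 mm below the plate's face with no contact force. Continuing down.

>>> play_rows(
  series=[
    [0, 0, 0.06, 0.005, 0, 0, 0],
    [0, 0, 0.06, 0, 0, 0, 0],
    [0, 0, 0.06, 0, 0, 0, 0],
    [0, 0, 0.04, 0, 0, 0, 0],
    [0, 0, 0, 0, 0, 0, 0],
    [0, 0, 0, 0, 0, 0, 0],
  ],
)

```text
time: 23.08
position: [0.552, 0.0068, 0.1331]
tool_rot: [0.525, -0.474, 0.474, -0.524]
ft_force: [0.8, 0.1, -1.7]
grip_width: 0.0239
```

>>> play_rows(
  series=[
    [0, 0, 0.03, 0, 0, 0, 0],
    [0, 0, 0.02, 0, 0, 0, 0],
    [0, 0, 0, 0, 0, 0, 0],
  ],
)

```text
time: 23.33
position: [0.552, 0.0068, 0.1283]
tool_rot: [0.525, -0.474, 0.474, -0.525]
ft_force: [0.4, -0.7, -2.6]
grip_width: 0.0236
```

>>> play_rows(
  series=[
    [0, 0, 0.012, 0, 0, 0, 0],
    [0, 0, 0, 0, 0, 0, 0],
    [0, 0, 0, 0, 0, 0, 0],
  ],
)

```text
time: 23.58
position: [0.5523, 0.0068, 0.1275]
tool_rot: [-0.525, 0.474, -0.474, 0.525]
ft_force: [-0.5, 0.7, -3.0]
grip_width: 0.0233
```

About 1 mm above seating with no side force. Turning 90° now.

>>> play_rows(
  series=[
    [0, 0, 0, 0, 0, -0.02, 0],
    [0, 0, 0, 0, 0, -0.038, 0],
    [0, 0, 0, 0, 0, -0.038, 0],
    [0, 0, 0, 0, 0, -0.038, 0],
    [0, 0, 0, 0, 0, -0.038, 0],
    [0, 0, 0, 0, 0, -0.038, 0],
    [0, 0, 0, 0, 0, -0.038, 0],
  ],
)

```text
time: 24.17
position: [0.5523, 0.0068, 0.1276]
tool_rot: [-0.666, 0.237, -0.237, 0.666]
ft_force: [0.8, -0.6, -2.1]
grip_width: 0.0239
```

>>> play_rows(
  series=[
    [0, 0, 0, 0, 0, -0.038, 0],
    [0, 0, 0, 0, 0, -0.038, 0],
    [0, 0, 0, 0, 0, -0.038, 0],
    [0, 0, 0, 0, 0, -0.038, 0],
    [0, 0, 0, 0, 0, -0.038, 0],
    [0, 0, 0, 0, 0, -0.038, 0],
    [0, 0, 0, 0, 0, -0.024, 0],
    [0, 0, 0, 0, 0, 0, 0],
    [0, 0, 0, 0, 0, 0, 0],
  ],
)

```text
time: 24.92
position: [0.5523, 0.0068, 0.1275]
tool_rot: [-0.706, -0.035, 0.035, 0.706]
ft_force: [-0.5, 0.3, -2.9]
grip_width: 0.0236
```

```bash
python3 snap.py w15 wrist
```

```text
24.9167 [0.5523 0.0068 0.1275] 95.67180113361255 0.02355776863061688
```

View pics/w15.png

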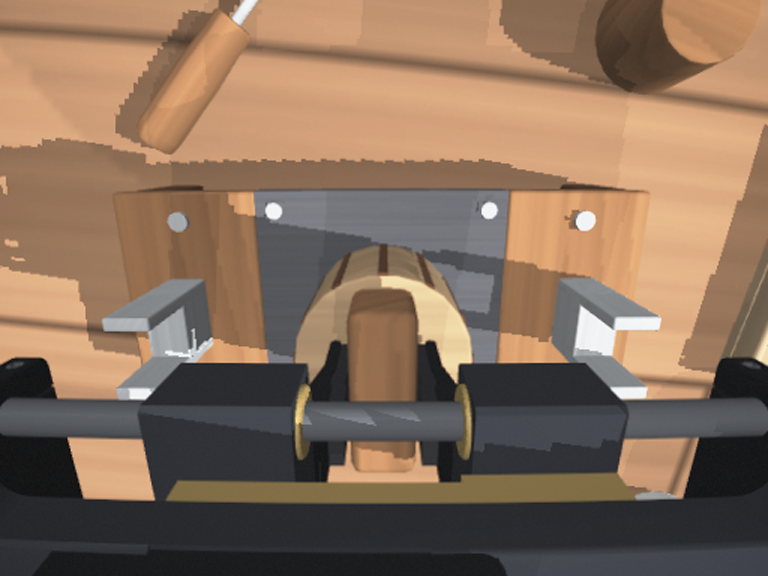

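The mould turned with the gripper, square across the slot. Lowering to contact, then releasing.

>>> play_rows(
  series=[
    [0, 0, 0.01, -0.01, 0, 0, 0],
    [0, 0, 0, 0, 0, 0, 0],
    [0, 0, 0, 0, 0, 0, 0],
  ],
)

```text
time: 25.22
position: [0.5525, 0.0059, 0.1266]
tool_rot: [-0.706, -0.036, 0.035, 0.706]
ft_force: [-1.3, 0.9, -0.7]
grip_width: 0.0238
```

>>> play_rows(
  series=[
    [0, 0, 0.008, 0, 0, 0, 0],
    [0, 0, 0, 0, 0, 0, 0],
    [0, 0, 0, 0, 0, 0, 0],
  ],
)

```text
time: 25.47
position: [0.5525, 0.0059, 0.1265]
tool_rot: [-0.706, -0.036, 0.035, 0.706]
ft_force: [-1.2, 1.9, 5.8]
grip_width: 0.0236
```

Seated at z = 0.1265, where 0.1266 was expected, with a light contact force of about 6 N. Releasing and retreating straight up.

>>> play_rows(
  series=[
    [0.6, 0, 0, 0, 0, 0, 0],
    [0.6, 0, 0, 0, 0, 0, 0],
    [0.6, 0, 0, 0, 0, 0, 0],
    [0.6, 0, 0, 0, 0, 0, 0],
    [0.6, 0, 0, 0, 0, 0, 0],
    [0.6, 0, 0, 0, 0, 0, 0],
    [0.6, 0, -0.1, 0, 0, 0, 0],
    [0.6, 0, -0.3, 0, 0, 0, 0],
    [0.6, 0, -0.4, 0, 0, 0, 0],
    [0.6, 0, -0.4, 0, 0, 0, 0],
    [0.6, 0, -0.4, 0, 0, 0, 0],
    [0.6, 0, -0.4, 0, 0, 0, 0],
  ],
)

```text
time: 26.47
position: [0.5518, 0.0059, 0.3284]
tool_rot: [0.706, 0.036, -0.036, -0.706]
ft_force: [0.4, -0.6, -0.2]
grip_width: 0.0525
```

>>> play_rows(
  series=[
    [0.6, 0, 0, 0, 0, 0, 0],
    [0.6, 0, 0, 0, 0, 0, 0],
    [0.6, 0, 0, 0, 0, 0, 0],
  ],
)

```text
time: 26.72
position: [0.5517, 0.0059, 0.3257]
tool_rot: [-0.706, -0.036, 0.036, 0.706]
ft_force: [-0.1, 1.1, 0.3]
grip_width: 0.0525
```

```bash
python3 snap.py w16 wrist; python3 snap.py s16 side; python3 - <<'E'
from h import *
import pickle
o,p,im=pickle.load(open("w16.pkl","rb"));zoom(im,165,95,180,155,4,"pics/z17.png")
E
```

```text
26.7167 [0.5517 0.0059 0.3257] 95.79368614477197 0.05245208115588394
26.7667 [0.5512 0.006  0.3246] 95.79263543119845 0.05218504694879914
```

View pics/z17.png

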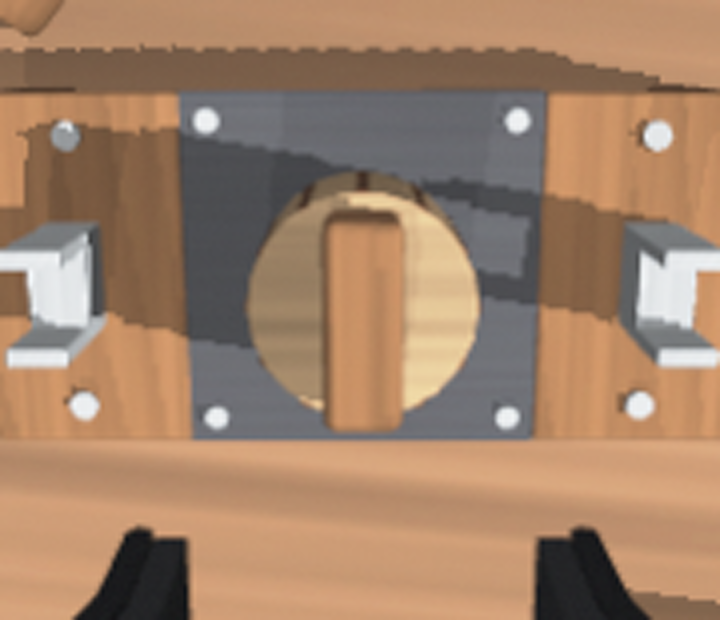

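View pics/s16.png

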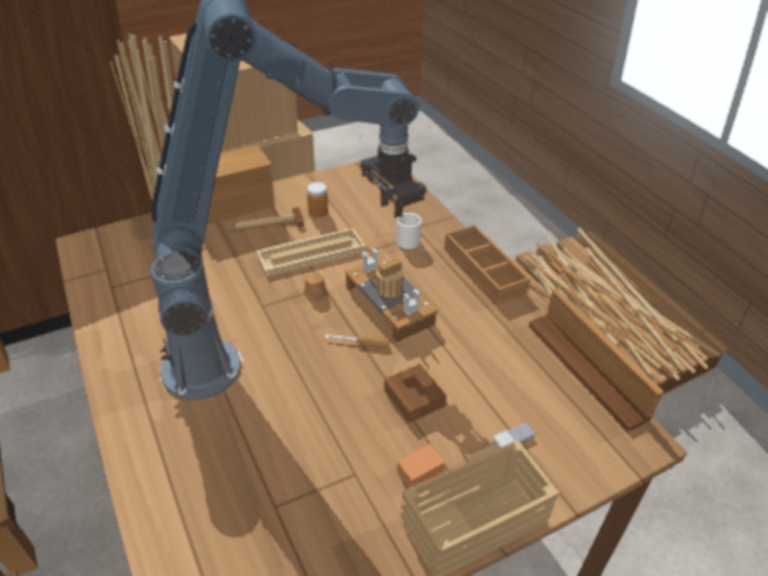

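The mould sits flat and square on the plate, the bar is in the tray, and the bystanders look untouched. One last numeric check, then hand in.

```bash
python3 - <<'E'
from h import *
import pickle
np.set_printoptions(precision=4,suppress=True)
o,p,im=pickle.load(open("w16.pkl","rb"))
f=lambda l,z: onz(p,(np.array(l,float)+.5)/4-.5+[165,95],z)
c=f([[247,303],[480,303],[363,192]],.122);print("circle",c,c[:2].mean(0))
g=f([[330,222],[399,222],[330,429],[401,429]],.153);print("grip",g,g.mean(0),np.degrees(np.arctan2(*(g[2]+g[3]-g[0]-g[1])[[1,0]])))
s=f([[205,121],[517,121],[217,418],[507,417]],.062);print("plate",s.mean(0))
from rig import ticket
print(ticket.hand_in())
E
```

```text
circle [[ 0.5534 -0.0308  0.122 ]
 [ 0.546   0.0425  0.122 ]
 [ 0.5151  0.0022  0.122 ]] [0.5497 0.0058 0.122 ]
grip [[ 0.5207 -0.0067  0.153 ]
 [ 0.5188  0.0127  0.153 ]
 [ 0.5822 -0.001   0.153 ]
 [ 0.5801  0.0201  0.153 ]] [0.5504 0.0063 0.153 ] 6.094239604671636
plate [0.5521 0.0055 0.062 ]
the job is handed in; nothing more can be done
None
```

The job is done and handed in at about 26.8 s. It reports no verdict, so what follows is from my own checks.

- **Bar:** I lifted it level out of both brackets and laid it lengthwise in the tray. The last pictures show it lying flat and centred between the walls.
- **Mould:** I passed the T-head down through the slot without any noticeable contact force. I turned it 90° about 1 mm above the plate, then seated it with about 6 N of contact. After release, its axis measured about 2 mm from the plate centre and its grip bar was square across the slot to within 0.5°. At seating, the tool height was 0.1265 m against an expected 0.1266 m.
- **Bystanders:** The last side picture shows nothing visibly moved. I did not measure their positions. The gripper was clear of everything at hand-in.

**What disagreed:**
- **Fingertip length:** The stated 25 mm was wrong; the fingertips are only about 2 mm ahead of the reported TCP. My first grasp closed above the bar without moving it. I confirmed the real length with a light touch of about 6 N on the bar's top, and used it from then on.
- **Arm settling:** The arm settled up to 2–7 mm off some commanded positions, mostly in height. I corrected this from the readings before each grasp and before the insertion.

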